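# Fetch the pickup from behind the jars

## Task

Clear the three jars that stand around the chrome guitar pickup by standing all of them upright on the green mat; then lay the pickup flat in the black inspection nest, lengthwise within its rim. Only when the pickup lies there, stand each jar back upright in the middle of the pad that has the colour of its cap.

Things in the scene. Friction and masses are not known exactly. Their poses are not given: they have to be found in the camera images.
- jar_red: Round screw-top jar with a red cap (brown amber glass body, paper label): a straight upright cylinder 44 mm in diameter and 92 mm tall, the cap being its top 26 mm; about 0.14 kg. Origin: centre of its underside, z up. At the start it stands on the red pad.
- jar_yellow: Round screw-top jar with a yellow cap (white plastic body, paper label): a straight upright cylinder 44 mm in diameter and 92 mm tall, the cap being its top 26 mm; about 0.14 kg. Origin: centre of its underside, z up. At the start it stands on the yellow pad.
- jar_blue: Round screw-top jar with a blue cap (green glass body, paper label): a straight upright cylinder 44 mm in diameter and 92 mm tall, the cap being its top 26 mm; about 0.14 kg. Origin: centre of its underside, z up. At the start it stands on the blue pad.
- pad_red: Flat round red pad, 58 mm in diameter, 3 mm thick, fixed on a brown wooden tray plate (125 x 210 mm, 5 mm thick); home of the jar with the red cap. Origin: centre of its underside (its top face is at 3 mm); z up.
- pad_yellow: Flat round yellow pad, 58 mm in diameter, 3 mm thick, fixed on a brown wooden tray plate (125 x 210 mm, 5 mm thick); home of the jar with the yellow cap. Origin: centre of its underside (its top face is at 3 mm); z up.
- pad_blue: Flat round blue pad, 58 mm in diameter, 3 mm thick, fixed on a brown wooden tray plate (125 x 210 mm, 5 mm thick); home of the jar with the blue cap. Origin: centre of its underside (its top face is at 3 mm); z up.
- pickup: Electric guitar pickup: a low block with a bright chrome cover and a row of six small dark dots on top; 38 mm (its x) by 70 mm (its y, along the dots) by 26 mm high; about 0.13 kg. Origin: centre of its underside, z up. It starts flat on the wooden tray plate, a jar 12 mm from one long side and one at each end: no room for the gripper until they are gone. Grasp it across its 38 mm width.
- mat: Green rectangular mat, 210 mm (its x) by 130 mm (its y), 3 mm thick, fixed flat on the table: the side area, big enough for the three jars in a row along x 70 mm apart. Origin: centre of its underside, z up.
- nest: Black inspection nest fixed on the table: a flat shallow tray, outside 68 mm (its x) by 100 mm (its y); floor 4 mm above the table, grey rim 6 mm wide and 4 mm above that floor; inside 56 by 88 mm. The pickup lies in it flat, its 70 mm length along the nest's y, either way round. Origin: centre of its underside, z up.

How it is judged:
On the way, in this order (a step that is already met when the one before it is completed fails the run):
1. all three jars stand upright and released on the green mat, the pickup still lying in its place on the tray (x of jar_red in the frame of mat between -0.105 and 0.105 m and y of jar_red in the frame of mat between -0.065 and 0.065 m and z of each of jar_red, jar_yellow, jar_blue in the frame of mat below 0.008 m and angle between each of jar_red, jar_yellow, jar_blue's own z axis and vertical below 0.12 rad and contact force between each of jar_red, jar_yellow, jar_blue and the fingers below 0.3 N and linear speed of each of jar_red, jar_yellow, jar_blue below 0.03 m/s and x of jar_yellow in the frame of mat between -0.105 and 0.105 m and y of jar_yellow in the frame of mat between -0.065 and 0.065 m and x of jar_blue in the frame of mat between -0.105 and 0.105 m and y of jar_blue in the frame of mat between -0.065 and 0.065 m and distance of pickup from where it was at the start of the episode below 0.03 m), for 0.2 s.
2. the pickup lies flat and released in the black nest, with all three jars still standing on the green mat (x of pickup in the frame of nest between -0.013 and 0.013 m and y of pickup in the frame of nest between -0.013 and 0.013 m and z of pickup in the frame of nest below 0.0065 m and angle between pickup's own z axis and vertical below 0.08 rad and angle between the y axis of pickup and the y axis of nest, either way round below 0.4 rad and contact force between each of pickup, jar_red, jar_yellow, jar_blue and the fingers below 0.3 N and linear speed of each of pickup, jar_red, jar_yellow, jar_blue below 0.03 m/s and x of jar_red in the frame of mat between -0.105 and 0.105 m and y of jar_red in the frame of mat between -0.065 and 0.065 m and z of each of jar_red, jar_yellow, jar_blue in the frame of mat below 0.008 m and angle between each of jar_red, jar_yellow, jar_blue's own z axis and vertical below 0.12 rad and x of jar_yellow in the frame of mat between -0.105 and 0.105 m and y of jar_yellow in the frame of mat between -0.065 and 0.065 m and x of jar_blue in the frame of mat between -0.105 and 0.105 m and y of jar_blue in the frame of mat between -0.065 and 0.065 m), for 0.2 s.
At the end, for the whole second after the job is handed in: The pickup lies flat inside the black nest's rim (centre within 13 mm of the nest's centre along each nest axis, lengthwise within 0.4 rad), and each jar stands upright on the pad of its cap's colour, its centre within 14 mm of the pad's centre; everything is released and at rest (x of pickup in the frame of nest between -0.013 and 0.013 m and y of pickup in the frame of nest between -0.013 and 0.013 m and z of pickup in the frame of nest below 0.0065 m and angle between pickup's own z axis and vertical below 0.08 rad and angle between the y axis of pickup and the y axis of nest, either way round below 0.4 rad and contact force between each of pickup, jar_red, jar_yellow, jar_blue and the fingers below 0.3 N and linear speed of each of pickup, jar_red, jar_yellow, jar_blue below 0.03 m/s and horizontal distance between jar_red and pad_red below 0.014 m and z of jar_red in the frame of pad_red below 0.007 m and angle between each of jar_red, jar_yellow, jar_blue's own z axis and vertical below 0.1 rad and horizontal distance between jar_yellow and pad_yellow below 0.014 m and z of jar_yellow in the frame of pad_yellow below 0.007 m and horizontal distance between jar_blue and pad_blue below 0.014 m and z of jar_blue in the frame of pad_blue below 0.007 m); the robot touches nothing.
It fails at once if a jar is knocked over or tilted by more than about 50 degrees (angle between any of jar_red, jar_yellow, jar_blue's own z axis and vertical above 0.9 rad).
It fails at once if the pickup is turned on its side (angle between pickup's own z axis and vertical above 0.9 rad).
It also fails if it takes over 125 s, if anything falls off the work surface, if the arm or the gripper's body presses on something with over 40 N, if the wrist force passes 120 N, or if a joint passes its speed limit or range.

## Robot

A 6-joint arm with a two-finger parallel gripper is mounted at the origin on the work surface. World frame = base frame: x ahead of the robot, y to its left, z up, the work surface at z = 0. Lengths are in m, angles in rad, forces in N, time in s.
With the tool pointing down it reaches from about 0.425 to 0.95 m from the base axis. Payload 3.5 kg.
Tool frame: the origin (TCP) lies between the finger pads; the fingertips stand 17 mm ahead of it and the grasp point (between the pads) lies 2 mm behind it (ctrl.nose_length is the distance from the TCP to the fingertips, in m); z points along the fingers, y is the direction in which the jaws open and shut (so a half turn about z gives the same grasp; the last joint's range is limited). The gripper opens to 85 mm and grips with 20 to 120 N. Pads are 22 mm wide; open, the fingers measure 114 mm over their backs; the gripper's body (76 mm by 85 mm) begins 54 mm behind the grasp point. The pads swing forward as they close: fully open they stand 13 mm farther back than shut.
Start: joints at [-1.349, 0.286, 1.577, -0, 1.279, -0.15], TCP at [0.245, -0.629, 0.248] pointing down, gripper open.
Joint ranges: [-2.77, 2.77], [-0.9, 2.22], [0.21, 2.48], [-1.53, 4.67], [0.24, 2.81], [-2.84, 2.84]. Speed limits (rad/s): [2.79, 2.79, 3.14, 3.14, 3.14, 3.14].

## Interface

Orientations are given as a unit quaternion [w, x, y, z].
In Python, from plant import ctrl, cams gives the robot as it stands.
- The arm moves only by the tool servo_tool, never from a script. Its argument "series" is one flat list of numbers, 7 for each row, row after row: the turn, a rotation vector about the tool's x, y, z in degrees, then the shift along the tool's x, y, z in cm, then the finger opening in cm, from 0 to 8.54. A call has 1 to 8 rows; each row is the pose to reach, as a shift and turn from the pose commanded when the call began, along the tool's axes at that moment; what a row does not reach only later rows make up. A row lasts 1/8 s, in which the tool goes at most 62.5 mm and 10.7 degrees, less where a joint would pass 70% of its speed; a pose out of reach is approached as far as the arm can. A call with a gripper value outside its range is refused whole. The fingers move at their own pace and stop on an object; "force" is the grip in N (left out, the last holds). Time passes only in rows, so rows that repeat a pose let the fingers close. It gives the time, the measured TCP pose, the force and the opening at its end, in the units of the state.
- ctrl.read_state(): the state, without advancing time (a new reading comes with each control period).
- cams.grab_frame(name): name is "scene" or "top" or "wrist"; returns a dict with "image" (480x640x3 uint8, blue, green, red), "intrinsics" (3x3 intrinsics, pixels), "world_to_cam" (4x4, takes a point from world to camera coordinates). Camera axes: x right, y down, z forward; pixel columns grow to the right and rows downward; lengths in m; the calibration is good to about 2 mm. A picture is of the moment at which its call begins. There is no depth.
- ctrl.close_job(): hands the job in, once; it reports no verdict.
The state is a dict: "t": time; "joint_pos": joint angles; "joint_velocities": joint speeds; "effort": joint torques, N m; "tool_pos": TCP position; "ee_rot": TCP orientation; "ft_force": force on the tool from outside, world axes, zero at the start; "torque": the same for the moment, N m; "grip_width": opening from 0.0 (shut) to 1.0 (fully open).
Only numpy, scipy, OpenCV 4.12 (cv2) and the standard library are available. Lean on these libraries where they do the work, as an engineer would, in place of code of your own. Each camera call takes 0.05 s, during which the arm holds its last target.

## Working session

There is one attempt and no reset: what is moved stays moved. The work goes in short steps, Python scripts to look and compute and a tool call to move; the robot and the scene stay as the last step left them, time stands still between calls to the robot, and variables do not carry over. Pictures are saved under pics/ and viewed, and the job is handed in when it is done.

Besides the shell and the picture viewer there is one more tool, called after ">>>" as name(argument=value, ...), one argument or row to a line, values as JSON. servo_tool: Moves the arm, as the interface text tells. Its arguments: {"type":"object","properties":{"series":{"type":"array"},"force":{"type":"number"}},"required":["series"]}

```bash
mkdir -p pics; ls; python3 - <<'E'
from plant import ctrl,cams
import cv2
print(ctrl.read_state())
for n in ["scene","top","wrist"]:
    f=cams.grab_frame(n); cv2.imwrite(f"pics/{n}0.png",f["image"]); print(n,f["intrinsics"],f["world_to_cam"])
E
```

```text
pics
{'t': 0.0, 'joint_pos': array([-1.34899222e+00,  2.87178108e-01,  1.57817808e+00, -2.71183395e-05,
        1.27860750e+00, -1.50013961e-01]), 'joint_velocities': array([-0.00019126,  0.00094868, -0.00109132, -0.00074592,  0.00119936,
        0.00015221]), 'effort': array([-4.18872705e-04, -4.05984342e+01, -2.92622459e+01, -1.44367082e-04,
        5.93338205e-03,  9.84098136e-07]), 'tool_pos': array([ 0.24510923, -0.62825895,  0.24693826]), 'ee_rot': array([-1.18428297e-03,  9.82767216e-01,  1.84843702e-01, -5.55163883e-05]), 'ft_force': array([-0.29512135,  0.07699663, -0.2725669 ]), 'torque': array([-0.02139493, -0.04114514,  0.04184369]), 'grip_width': 1.0037209647311713}
scene [[500.39625966   0.         319.03952341]
 [  0.         500.39625966 234.21994325]
 [  0.           0.           1.        ]] [[-0.76265304  0.64661355 -0.01585094  0.43141893]
 [ 0.50876305  0.58457132 -0.63200991 -0.25913478]
 [-0.39940016 -0.49006865 -0.77479818  1.06965017]
 [ 0.          0.          0.          1.        ]]
top [[508.08506299   0.         319.4897039 ]
 [  0.         508.08506299 240.79823059]
 [  0.           0.           1.        ]] [[ 0.01784182 -0.99984008 -0.00122079 -0.03122303]
 [-0.99540536 -0.01764778 -0.09411021  0.5433171 ]
 [ 0.09407361  0.00289428 -0.99556104  0.70559065]
 [ 0.          0.          0.          1.        ]]
wrist [[389.72951216   0.         319.00479444]
 [  0.         389.72951216 236.45288928]
 [  0.           0.           1.        ]] [[ 0.36338617 -0.9316369  -0.00178391 -0.67454058]
 [-0.88460572 -0.34564105  0.31305749 -0.04034124]
 [-0.2922725  -0.11218271 -0.9497325   0.38053619]
 [ 0.          0.          0.          1.        ]]
```

View pics/top0.png

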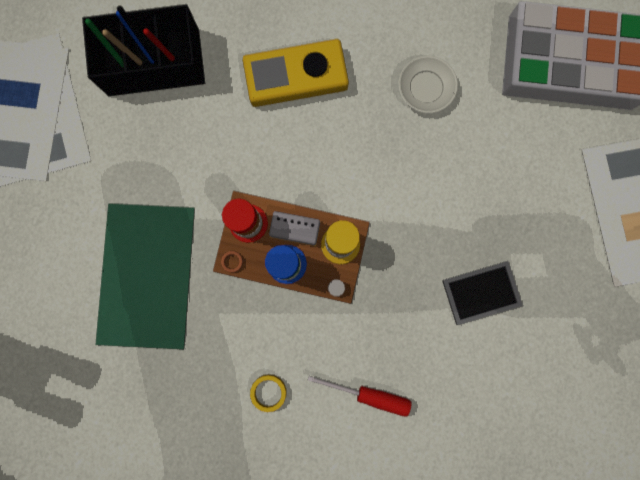

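View pics/scene0.png

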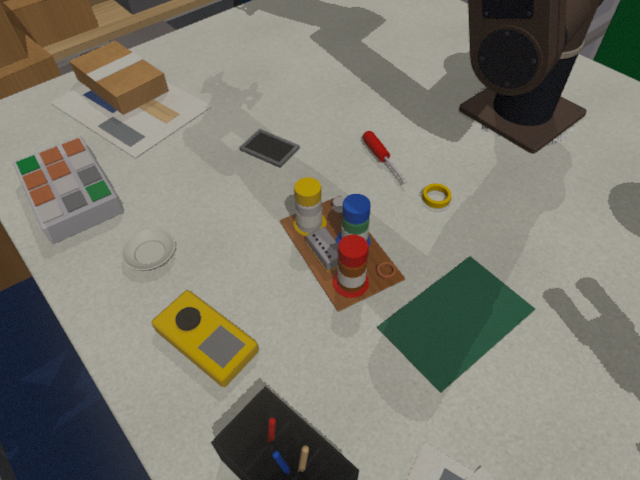

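```bash
cat > h.py <<'E'
import numpy as np,cv2
from scipy.optimize import minimize
from plant import ctrl,cams
def proj(f,P):
    P=np.atleast_2d(P).astype(float); T=f["world_to_cam"]; c=P@T[:3,:3].T+T[:3,3]; q=c@f["intrinsics"].T
    return q[:,:2]/q[:,2:]
def unproj(f,uv,z):
    T=f["world_to_cam"];R=T[:3,:3];o=-R.T@T[:3,3]
    uv=np.atleast_2d(uv).astype(float)
    d=np.c_[uv,np.ones(len(uv))]@np.linalg.inv(f["intrinsics"]).T@R
    return o+d*((z-o[2])/d[:,2])[:,None]
def cmask(img,col):
    h=cv2.cvtColor(img,cv2.COLOR_BGR2HSV);H,S,V=[h[...,i].astype(int) for i in range(3)]
    if col=="red": return ((H<5)|(H>172))&(S>190)&(V>70)
    if col=="yellow": return (H>22)&(H<32)&(S>170)&(V>80)
    if col=="blue": return (H>105)&(H<120)&(S>170)&(V>60)
    if col=="green": return (H>65)&(H<90)&(S>110)&(V>30)
A=np.linspace(0,2*np.pi,40);C=np.c_[np.cos(A),np.sin(A)]
def capfit(f,mask,xy0,ztop,r=.022,hh=.026):
    S=8
    def cost(p):
        P=np.r_[np.c_[p+r*C,np.full(40,ztop)],np.c_[p+r*C,np.full(40,ztop-hh)]]
        hull=cv2.convexHull((proj(f,P)*S).astype(np.float32))
        lo=bx*S
        m=np.zeros(((by2-by)*S,(bx2-bx)*S),np.uint8)
        cv2.fillPoly(m,[np.int32(np.round(hull[:,0]-np.array([bx,by])*S+S/2))],1)
        return (m!=big).mean()
    c=proj(f,[[*xy0,ztop-.013]])[0].astype(int)
    bx,by=c-45;bx2,by2=c+45
    sub=mask[by:by2,bx:bx2].astype(np.uint8)
    n,l,st,_=cv2.connectedComponentsWithStats(sub)
    k=1+np.argmax(st[1:,4]); sub=(l==k).astype(np.uint8)
    sub=cv2.morphologyEx(sub,cv2.MORPH_CLOSE,np.ones((5,5)))
    big=cv2.resize(sub,None,fx=S,fy=S,interpolation=cv2.INTER_NEAREST)
    r_=minimize(cost,xy0,method="Nelder-Mead",options=dict(initial_simplex=np.array([xy0,xy0+[.012,0],xy0+[0,.012]]),xatol=2e-4,fatol=1e-6))
    return r_.x,r_.fun,sub.sum()
E
python3 - <<'E'
from h import *
f=cams.grab_frame("top");g=cams.grab_frame("scene")
for c,uv in dict(red=(240,216),yellow=(342,238),blue=(285,261)).items():
    xy=unproj(f,[uv],.1)[0,:2]
    a=capfit(f,cmask(f["image"],c),xy,.1); b=capfit(g,cmask(g["image"],c),xy,.1)
    print(c,xy,a,b)
m=cmask(f["image"],"green").astype(np.uint8)
n,l,st,_=cv2.connectedComponentsWithStats(m);k=1+np.argmax(st[1:,4]);m=(l==k).astype(np.uint8)
cn=max(cv2.findContours(m,0,2)[0],key=len);box=cv2.boxPoints(cv2.minAreaRect(cn));print(box)
w=unproj(f,box,.003);print(w,w.mean(0),np.linalg.norm(np.diff(w,axis=0),axis=1))
cr=lambda im,x,y,x2,y2,s:cv2.resize(im[y:y2,x:x2],None,fx=s,fy=s,interpolation=cv2.INTER_CUBIC)
cv2.imwrite("pics/z1.png",cr(f["image"],205,180,375,310,4.5))
cv2.imwrite("pics/z2.png",cr(f["image"],430,250,540,335,6))
cv2.imwrite("pics/z3.png",cr(g["image"],270,165,420,315,4))
E
```

```text
red [0.56726053 0.08198877] (array([0.56868171, 0.08409988]), np.float64(0.050401234567901236), np.uint64(1151)) (array([0.56823017, 0.08229836]), np.float64(0.01478587962962963), np.uint64(767))
yellow [ 0.54090496 -0.05080027] (array([ 0.542     , -0.05097318]), np.float64(0.01460648148148148), np.uint64(900)) (array([ 0.5410976 , -0.05542376]), np.float64(0.01511766975308642), np.uint64(598))
blue [0.50985178 0.02215401] (array([0.50800741, 0.02347146]), np.float64(0.03171875), np.uint64(1205)) (array([0.50830209, 0.0244087 ]), np.float64(0.020144675925925927), np.uint64(608))
[[ 96.46884 343.05682]
 [107.04208 202.58386]
 [193.2526  209.07281]
 [182.67935 349.54578]]
[[0.39054491 0.300702   0.003     ]
 [0.59767525 0.2971364  0.003     ]
 [0.59015315 0.16781063 0.003     ]
 [0.38350282 0.17468204 0.003     ]] [0.49046903 0.23508276 0.003     ] [0.20716103 0.12954434 0.20676454]
```

View pics/z1.png

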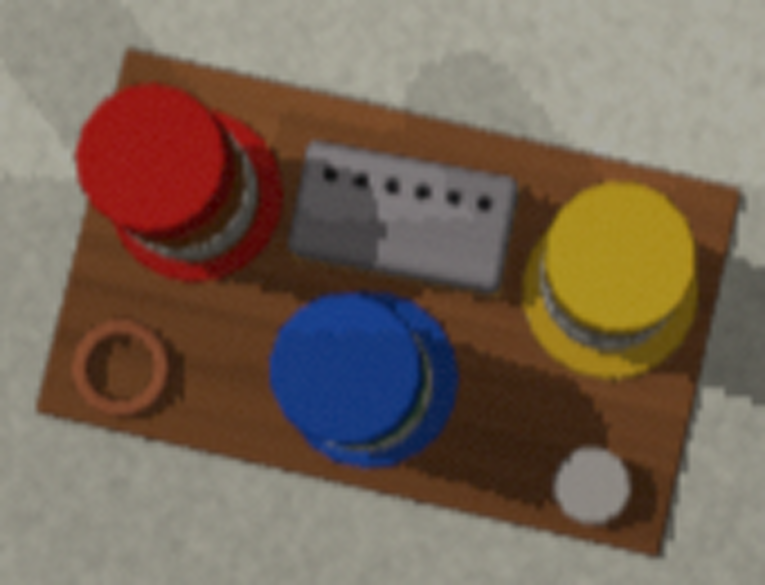

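View pics/z2.png

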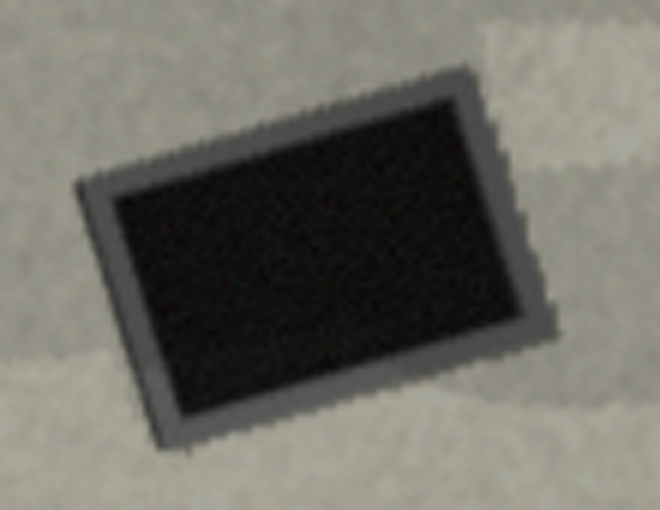

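View pics/z3.png

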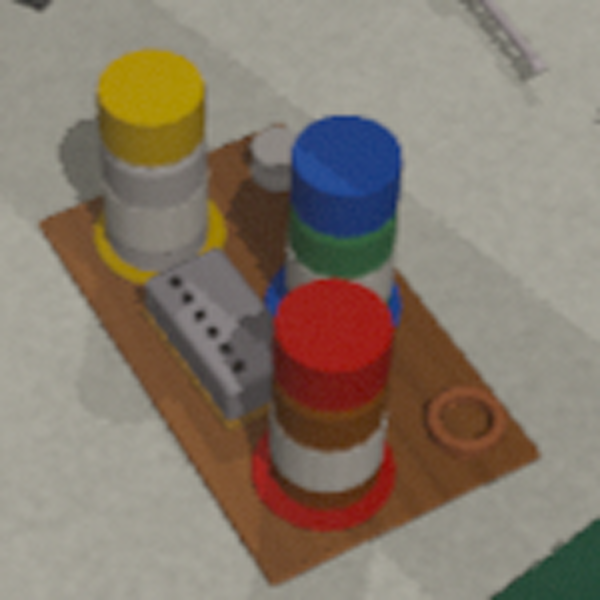

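```bash
python3 - <<'E'
from h import *
f=cams.grab_frame("top");g=cams.grab_frame("scene")
def q(pts,o,s,z,n,F=f):
    p=(np.array(pts)+.5)/s-.5+np.array(o); w=unproj(F,p,z)[:,:2]
    print(n,np.round(w,4).tolist())
    if len(w)==4:
        print('  c',w.mean(0).round(4),'sides',np.linalg.norm(w-np.roll(w,-1,0),axis=1).round(4))
        for i in range(2):
            d=w[(i+1)]-w[i]; print('  ang',np.degrees(np.arctan2(d[1],d[0])).round(1), end='')
        d=w[3]-w[2];print(np.degrees(np.arctan2(d[1],d[0])).round(1))
o=(205,180)
q([(153,160),(620,257),(345,367)],o,4.5,.1,"caps ryb")
q([(196,196),(611,294),(373,383)],o,4.5,.008,"pads ryb")
q([(127,50),(740,188),(663,555),(38,410)],o,4.5,.005,"tray")
q([(310,142),(517,180),(497,288),(290,250)],o,4.5,.031,"pickup")
q([(115,200),(455,98),(522,315),(180,415)],(430,250),6,.008,"nest")
q([(80,180),(470,68),(557,335),(163,450)],(430,250),6,.008,"nestout")
q([(152,90),(347,155),(334,325)],(270,165),4,.1,"caps scene ybr",g)
q([(160,240),(327,477)],(270,165),4,.008,"pads scene y r",g)
q([(212,248),(275,352),(225,400),(148,285)],(270,165),4,.031,"pickup sc",g)
q([(125,280-130)],(0,0),1,.0,"x",g)
E
```

```text
caps ryb [[0.5683, 0.0838], [0.5426, -0.0513], [0.5096, 0.0269]]
pads ryb [[0.5698, 0.0844], [0.5399, -0.0524], [0.5094, 0.0248]]
tray [[0.6186, 0.1093], [0.576, -0.0946], [0.4553, -0.0706], [0.4987, 0.1344]]
  c [0.5371 0.0196] sides [0.2083 0.1231 0.2095 0.1225]
  ang -101.8  ang 168.878.0
pickup [[0.5849, 0.0452], [0.5738, -0.021], [0.5391, -0.0153], [0.5501, 0.0507]]
  c [0.562  0.0149] sides [0.0672 0.0351 0.0669 0.0352]
  ang -99.5  ang 170.680.6
nest [[0.487, -0.2116], [0.5133, -0.2948], [0.4609, -0.3101], [0.4354, -0.227]]
  c [ 0.4741 -0.2609] sides [0.0873 0.0546 0.087  0.0539]
  ang -72.4  ang -163.6107.1
nestout [[0.4917, -0.2031], [0.5207, -0.2986], [0.4562, -0.3185], [0.4269, -0.2228]]
  c [ 0.4739 -0.2607] sides [0.0998 0.0675 0.1001 0.0677]
  ang -73.1  ang -162.8107.0
caps scene ybr [[0.5443, -0.051], [0.5097, 0.026], [0.5702, 0.084]]
pads scene y r [[0.5443, -0.0503], [0.5728, 0.0878]]
pickup sc [[0.5426, -0.0172], [0.559, 0.0408], [0.5896, 0.0456], [0.5755, -0.0194]]
  c [0.5667 0.0125] sides [0.0602 0.031  0.0665 0.0329]
  ang 74.2  ang 8.9-102.3
x [[0.6961, -0.4546]]
```

```bash
cat >> h.py <<'E'
from scipy.spatial.transform import Rotation as Rn
def plan(*wps):
    s=ctrl.read_state();q=s["ee_rot"];R=Rn.from_quat(np.r_[q[1:],q[0]]);p=s["tool_pos"]
    M=R.as_matrix();print("t",round(s["t"],2),"tcp",p.round(4),"yaw",np.degrees(np.arctan2(M[1,0],M[0,0])).round(2),"zax",M[:,2].round(4),"grip",round(s["grip_width"]*8.5,2),"ft",s["ft_force"].round(1),"j6",s["joint_pos"][5].round(2),"nose",getattr(ctrl,"nose_length",None))
    for x,y,z,yaw in wps:
        a=np.radians(yaw);D=np.array([[np.cos(a),np.sin(a),0],[np.sin(a),-np.cos(a),0],[0,0,-1]]).T
        rv=(R.inv()*Rn.from_matrix(D)).as_rotvec(degrees=True)
        print(rv.round(1).tolist(),(R.inv().apply(np.array([x,y,z])-p)*100).round(2).tolist())
E
python3 -c "
from h import *
plan((.569,.084,.2,21),(.569,.084,.08,21))"
```

```text
t 0.35 tcp [ 0.2452 -0.6287  0.248 ] yaw 21.3 zax [-1.e-04  6.e-04 -1.e+00] grip 8.48 ft [-0.3 -0.5  0.1] j6 -0.15 nose 0.017
[-0.0, -0.0, 0.3] [56.06, -54.64, 4.84]
[-0.0, -0.0, 0.3] [56.06, -54.63, 16.84]
```

>>> servo_tool(
  series=[0,0,0,56.06,-54.64,4.84,6.4,0,0,0,56.06,-54.64,4.84,6.4,0,0,0,56.06,-54.64,4.84,6.4,0,0,0,56.06,-54.64,4.84,6.4,0,0,0,56.06,-54.64,4.84,6.4,0,0,0,56.06,-54.64,4.84,6.4,0,0,0,56.06,-54.64,4.84,6.4,0,0,0,56.06,-54.64,4.84,6.4],
  force=40,
)

```text
t: 1.35
tool_pos: [0.4522, -0.1727, 0.2178]
ee_rot: [0.0, 0.983, 0.185, 0.001]
ft_force: [1.0, -0.7, 0.2]
grip_width: 0.752
```

```bash
python3 -c "
from h import *
plan((.569,.084,.2,21),(.569,.084,.08,21))"
```

```text
t 1.35 tcp [ 0.4522 -0.1727  0.2178] yaw 21.28 zax [ 1.2e-03 -7.0e-04 -1.0e+00] grip 6.39 ft [ 1.  -0.7  0.2] j6 0.62 nose 0.017
[0.1, -0.0, 0.3] [20.19, -19.68, 1.78]
[0.1, -0.0, 0.3] [20.18, -19.7, 13.78]
```

>>> servo_tool(
  series=[0,0,0,20.2,-19.7,1.8,6.4,0,0,0,20.2,-19.7,1.8,6.4,0,0,0,20.2,-19.7,1.8,6.4,0,0,0,20.2,-19.7,1.8,6.4,0,0,0,20.2,-19.7,1.8,6.4,0,0,0,20.2,-19.7,1.8,6.4,0,0,0,20.2,-19.7,1.8,6.4],
)

```text
t: 2.22
tool_pos: [0.568, 0.082, 0.1994]
ee_rot: [0.0, 0.983, 0.185, -0.0]
ft_force: [-0.6, -0.7, 0.8]
grip_width: 0.75
```

```bash
python3 -c "
from h import *
plan((.569,.084,.2,21),(.569,.084,.08,21))
f=cams.grab_frame('wrist');cv2.imwrite('pics/w1.png',f['image'])
print(proj(f,[[.569,.084,.1],[.542,-.0515,.1],[.5095,.0255,.1],[.562,.0145,.031]]).round(0))"
```

```text
t 2.23 tcp [0.568  0.082  0.1994] yaw 21.31 zax [-5.e-04 -4.e-04 -1.e+00] grip 6.38 ft [-0.6 -0.7  0.8] j6 1.17 nose 0.017
[0.0, 0.0, 0.3] [0.16, -0.15, -0.06]
[0.0, 0.0, 0.3] [0.17, -0.15, 11.94]
[[316. 244.]
 [489. 348.]
 [365. 351.]
 [394. 253.]]
```

View pics/w1.png

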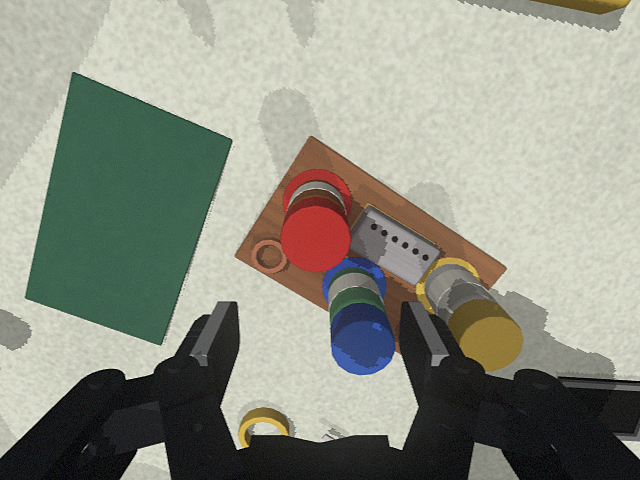

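```bash
python3 -c "
from h import *
f=cams.grab_frame('wrist');f2=cams.grab_frame('top')
def pl(F,c):
    for p in [(.569,.084,'red'),(.542,-.0515,'yellow'),(.5095,.0255,'blue')]:
        p=np.array(p[:2],float)
        for r,z in((.022,.1),(.029,.008),(.022,.074)):
            cv2.polylines(F['image'],[np.int32(proj(F,np.c_[p+r*C,np.full(40,z)])*16)],True,(255,255,255),1,16,4)
    def rect(x,y,a,L,W,z):
        a=np.radians(a);u=np.array([np.cos(a),np.sin(a)]);v=np.array([-u[1],u[0]])
        P=[np.array([x,y])+s*u*L/2+t*v*W/2 for s,t in((1,1),(1,-1),(-1,-1),(-1,1))]
        cv2.polylines(F['image'],[np.int32(proj(F,np.c_[P,[z]*4])*16)],True,(255,0,255),1,16,4)
    rect(.562,.0145,80,.07,.038,.031);rect(.4739,-.2608,107,.1,.068,.008);rect(.490,.235,-1.5,.21,.13,.003);rect(.5371,.0196,78.3,.21,.125,.005)
pl(f,0);pl(f2,0)
cv2.imwrite('pics/w2.png',f['image'])
cv2.imwrite('pics/t2.png',cv2.resize(f2['image'][180:360,80:540],None,fx=1.7,fy=1.7,interpolation=cv2.INTER_CUBIC))"
```

```text
(no output)
```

View pics/w2.png

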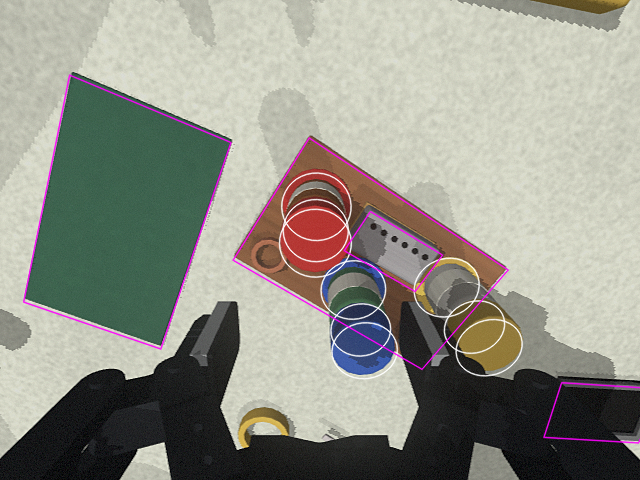

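View pics/t2.png

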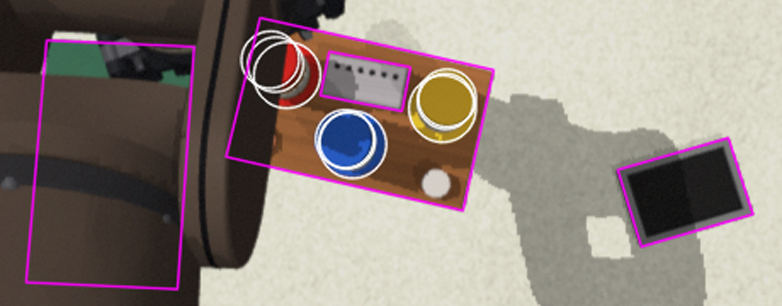

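>>> servo_tool(
  series=[0,0,0,0.35,-0.1,6.0,6.4,0,0,0,0.35,-0.1,9.0,6.4,0,0,0,0.35,-0.1,11.9,6.4,0,0,0,0.35,-0.1,11.9,6.4,0,0,0,0.35,-0.1,11.9,4,0,0,0,0.35,-0.1,11.9,4,0,0,0,0.35,-0.1,11.9,4,0,0,0,0.35,-0.1,11.9,4],
)

```text
t: 3.38
tool_pos: [0.5724, 0.0844, 0.0822]
ee_rot: [0.001, 0.983, 0.185, 0.002]
ft_force: [0.4, -0.6, 4.5]
grip_width: 0.505
```

```bash
python3 -c "
from h import *
plan((.569,.084,.215,21),(.56,.235,.215,21))
f=cams.grab_frame('wrist');cv2.imwrite('pics/w3.png',f['image'])"
```

```text
t 3.38 tcp [0.5724 0.0844 0.0822] yaw 21.32 zax [ 3.2e-03 -6.0e-04 -1.0e+00] grip 4.29 ft [ 0.4 -0.6  4.5] j6 1.17 nose 0.017
[0.1, -0.2, 0.3] [-0.3, -0.06, -13.28]
[0.1, -0.2, 0.3] [4.35, -14.45, -13.29]
```

View pics/w3.png

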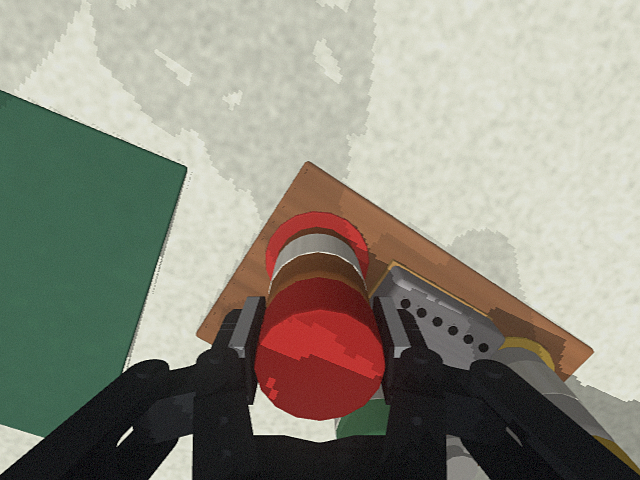

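>>> servo_tool(
  series=[0,0,0,0,0,-5,4,0,0,0,0,0,-9.5,4,0,0,0,0,0,-13.3,4,0,0,0,2.2,-7.2,-13.3,4,0,0,0,4.35,-12,-13.3,4,0,0,0,4.35,-14.4,-13.3,4,0,0,0,4.35,-14.4,-13.3,4,0,0,0,4.35,-14.4,-13.3,4],
)

```text
t: 4.42
tool_pos: [0.5591, 0.2341, 0.2127]
ee_rot: [0.0, 0.983, 0.185, -0.001]
ft_force: [1.0, -0.9, -0.8]
grip_width: 0.503
```

```bash
python3 -c "
from h import *
plan((.56,.235,.09,21),(.56,.235,.078,21))
f=cams.grab_frame('wrist');cv2.imwrite('pics/w4.png',f['image'])"
```

```text
t 4.42 tcp [0.5591 0.2341 0.2127] yaw 21.3 zax [-1.2e-03 -6.0e-04 -1.0e+00] grip 4.27 ft [ 1.  -0.9 -0.8] j6 1.43 nose 0.017
[0.0, 0.1, 0.3] [0.13, -0.06, 12.27]
[0.0, 0.1, 0.3] [0.13, -0.06, 13.47]
```

View pics/w4.png

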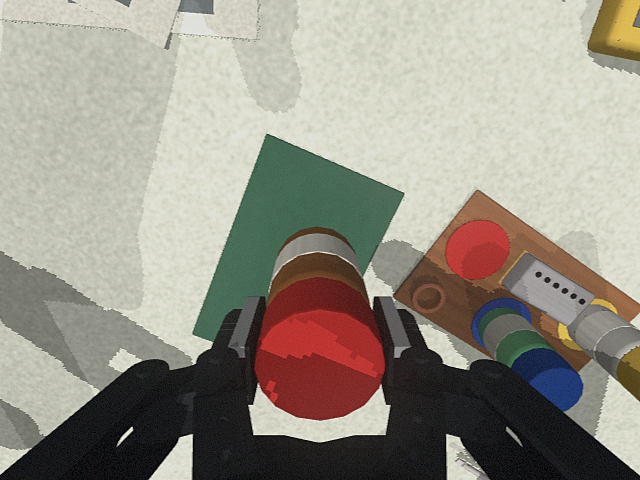

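>>> servo_tool(
  series=[0,0,0,0.1,0,5.5,4,0,0,0,0.1,0,10,4,0,0,0,0.1,0,12.2,4,0,0,0,0.1,0,13.0,4,0,0,0,0.1,0,13.4,4,0,0,0,0.1,0,13.55,4,0,0,0,0.1,0,13.55,4],
)

```text
t: 5.35
tool_pos: [0.5611, 0.2351, 0.0792]
ee_rot: [-0.0, 0.983, 0.185, 0.001]
ft_force: [-0.0, -1.1, -1.1]
grip_width: 0.5
```

```bash
python3 -c "
from h import *
plan()
f=cams.grab_frame('scene');cv2.imwrite('pics/s4.png',f['image'][200:420,300:600])"
```

```text
t 5.35 tcp [0.5611 0.2351 0.0792] yaw 21.3 zax [ 2.e-03  5.e-04 -1.e+00] grip 4.25 ft [-0.  -1.1 -1.1] j6 1.43 nose 0.017
```

View pics/s4.png

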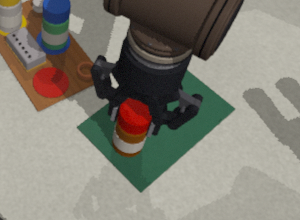

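>>> servo_tool(
  series=[0,0,0,0,0,0.15,4,0,0,0,0,0,0.25,4,0,0,0,0,0,0.25,6.4,0,0,0,0,0,0.25,6.4,0,0,0,0,0,0.25,6.4,0,0,0,0,0,-3,6.4,0,0,0,0,0,-8,6.4,0,0,0,0,0,-12.2,6.4],
)

```text
t: 6.4
tool_pos: [0.5604, 0.2349, 0.2015]
ee_rot: [-0.0, 0.983, 0.185, 0.0]
ft_force: [0.2, 0.3, 0.1]
grip_width: 0.748
```

```bash
python3 -c "
from h import *
plan((.511,.0265,.2,21),(.511,.0265,.08,21))
f=cams.grab_frame('wrist');cv2.imwrite('pics/w5.png',f['image'])"
```

```text
t 6.4 tcp [0.5604 0.2349 0.2015] yaw 21.3 zax [ 5.e-04  1.e-04 -1.e+00] grip 6.36 ft [0.2 0.3 0.1] j6 1.43 nose 0.017
[0.0, -0.0, 0.3] [-12.18, 17.62, 0.15]
[0.0, -0.0, 0.3] [-12.18, 17.62, 12.15]
```

View pics/w5.png

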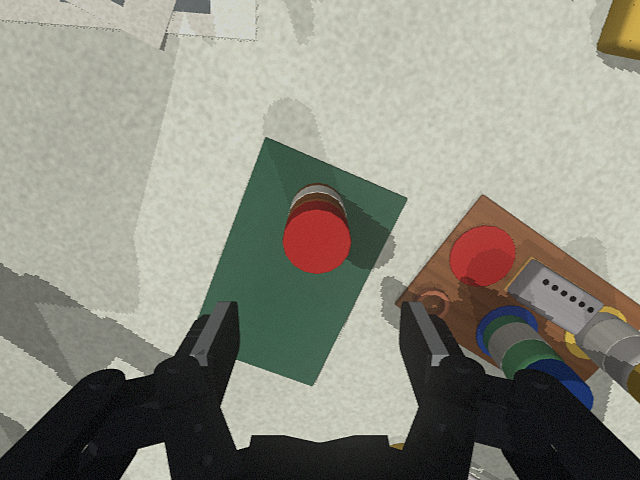

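>>> servo_tool(
  series=[0,0,0.3,-12.2,17.6,0.15,6.4,0,0,0.3,-12.2,17.6,0.15,6.4,0,0,0.3,-12.2,17.6,0.15,6.4,0,0,0.3,-12.2,17.6,0.15,6.4,0,0,0.3,-12.2,17.6,0.15,6.4,0,0,0.3,-12.2,17.6,0.15,6.4],
)

```text
t: 7.2
tool_pos: [0.5107, 0.0272, 0.1984]
ee_rot: [-0.0, 0.983, 0.182, 0.0]
ft_force: [0.2, 1.1, 0.8]
grip_width: 0.746
```

```bash
python3 -c "
from h import *
plan((.511,.0265,.2,21),(.511,.0265,.08,21))
f=cams.grab_frame('wrist');cv2.imwrite('pics/w6.png',f['image'])"
```

```text
t 7.2 tcp [0.5107 0.0272 0.1984] yaw 21.0 zax [ 1.e-04  4.e-04 -1.e+00] grip 6.35 ft [0.2 1.1 0.8] j6 1.06 nose 0.017
[-0.0, -0.0, 0.0] [0.0, 0.07, -0.16]
[-0.0, -0.0, 0.0] [-0.0, 0.08, 11.84]
```

View pics/w6.png

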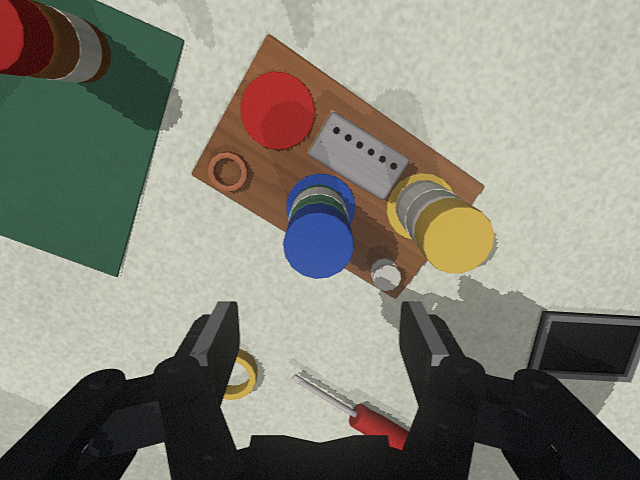

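>>> servo_tool(
  series=[0,0,0,0,0,6.0,6.4,0,0,0,0,0,9.0,6.4,0,0,0,0,0,11.6,6.4,0,0,0,0,0,11.8,6.4,0,0,0,0,0,11.8,4,0,0,0,0,0,11.8,4,0,0,0,0,0,11.8,4,0,0,0,0,0,11.8,4],
)

```text
t: 8.25
tool_pos: [0.5114, 0.0267, 0.0816]
ee_rot: [0.0, 0.983, 0.182, 0.001]
ft_force: [-0.4, 1.5, 2.9]
grip_width: 0.505
```

```bash
python3 -c "
from h import *
plan((.511,.0265,.215,21),(.49,.235,.215,21))"
```

```text
t 8.25 tcp [0.5114 0.0267 0.0816] yaw 20.99 zax [ 2.2e-03  2.0e-04 -1.0e+00] grip 4.29 ft [-0.4  1.5  2.9] j6 1.06 nose 0.017
[0.0, -0.1, -0.0] [-0.02, 0.01, -13.34]
[0.0, -0.1, -0.0] [5.49, -20.21, -13.34]
```

>>> servo_tool(
  series=[0,0,0,0,0,-5,4,0,0,0,0,0,-9.5,4,0,0,0,0,0,-13.3,4,0,0,0,1.5,-5.5,-13.3,4,0,0,0,3,-11,-13.3,4,0,0,0,4.5,-16.5,-13.3,4,0,0,0,5.5,-20.2,-13.3,4,0,0,0,5.5,-20.2,-13.3,4],
)

```text
t: 9.25
tool_pos: [0.4886, 0.2369, 0.213]
ee_rot: [0.0, 0.983, 0.184, -0.0]
ft_force: [-0.2, -0.4, -1.5]
grip_width: 0.503
```

```bash
python3 -c "
from h import *
plan((.49,.235,.09,21),(.49,.235,.0765,21))
f=cams.grab_frame('wrist');cv2.imwrite('pics/w7.png',f['image'])"
```

```text
t 9.25 tcp [0.4886 0.2369 0.213 ] yaw 21.23 zax [-8.e-04 -2.e-04 -1.e+00] grip 4.28 ft [-0.2 -0.4 -1.5] j6 1.46 nose 0.017
[-0.0, 0.0, 0.2] [0.07, 0.23, 12.3]
[-0.0, 0.0, 0.2] [0.07, 0.23, 13.65]
```

View pics/w7.png

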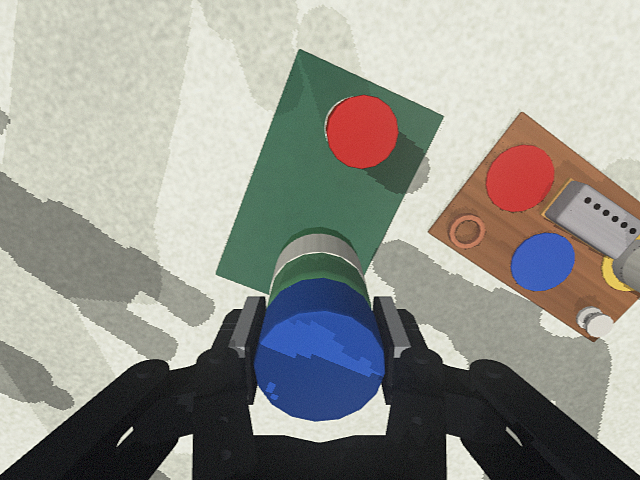

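>>> servo_tool(
  series=[0,0,0,0.1,0.1,5.5,4,0,0,0,0.1,0.1,10,4,0,0,0,0.1,0.1,12.4,4,0,0,0,0.1,0.1,13.2,4,0,0,0,0.1,0.1,13.5,4,0,0,0,0.1,0.1,13.65,4,0,0,0,0.1,0.1,13.7,4],
)

```text
t: 10.18
tool_pos: [0.4917, 0.2345, 0.0777]
ee_rot: [-0.0, 0.983, 0.182, 0.001]
ft_force: [0.1, 0.1, -1.0]
grip_width: 0.505
```

```bash
python3 -c "
from h import *
plan()"
```

```text
t 10.18 tcp [0.4917 0.2345 0.0777] yaw 21.0 zax [ 2.2e-03  6.0e-04 -1.0e+00] grip 4.29 ft [ 0.1  0.1 -1. ] j6 1.46 nose 0.017
```

>>> servo_tool(
  series=[0,0,0,0,0,0.15,4,0,0,0,0,0,0.15,4,0,0,0,0,0,0.15,6.4,0,0,0,0,0,0.15,6.4,0,0,0,0,0,0.15,6.4,0,0,0,0,0,-3,6.4,0,0,0,0,0,-8,6.4,0,0,0,0,0,-12.2,6.4],
)

```text
t: 11.18
tool_pos: [0.4909, 0.2344, 0.1999]
ee_rot: [-0.0, 0.983, 0.182, 0.0]
ft_force: [0.1, 0.6, 0.4]
grip_width: 0.745
```

```bash
python3 -c "
from h import *
plan((.5425,-.0505,.2,21))"
```

```text
t 11.18 tcp [0.4909 0.2344 0.1999] yaw 21.0 zax [ 4.e-04  2.e-04 -1.e+00] grip 6.33 ft [0.1 0.6 0.4] j6 1.46 nose 0.017
[0.0, -0.0, 0.0] [-5.39, 28.45, -0.01]
```

>>> servo_tool(
  series=[0,0,0,-5.4,28.4,0,6.4,0,0,0,-5.4,28.4,0,6.4,0,0,0,-5.4,28.4,0,6.4,0,0,0,-5.4,28.4,0,6.4,0,0,0,-5.4,28.4,0,6.4,0,0,0,-5.4,28.4,0,6.4,0,0,0,-5.4,28.4,0,6.4],
)

```text
t: 12.05
tool_pos: [0.5419, -0.0497, 0.1981]
ee_rot: [-0.0, 0.983, 0.182, -0.0]
ft_force: [-0.0, -0.4, -0.2]
grip_width: 0.75
```

```bash
python3 -c "
from h import *
plan((.5425,-.0505,.2,21),(.5425,-.0505,.08,21))
f=cams.grab_frame('wrist');cv2.imwrite('pics/w8.png',f['image'])"
```

```text
t 12.05 tcp [ 0.5419 -0.0497  0.1981] yaw 20.99 zax [-8.e-04  7.e-04 -1.e+00] grip 6.37 ft [-0.  -0.4 -0.2] j6 0.93 nose 0.017
[-0.1, 0.0, -0.0] [0.03, 0.1, -0.19]
[-0.1, 0.0, -0.0] [0.03, 0.11, 11.81]
```

View pics/w8.png

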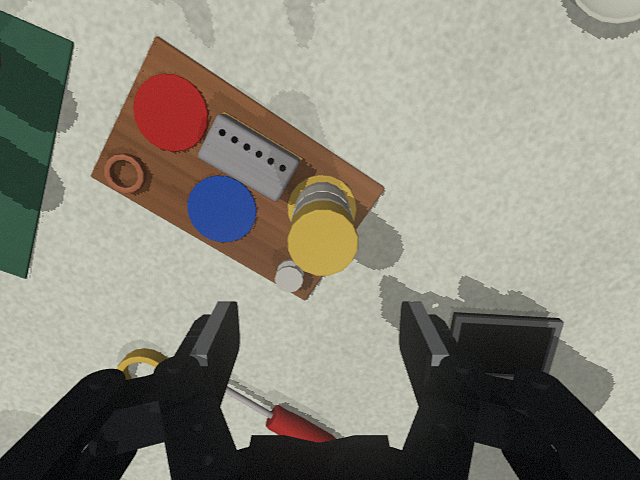

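>>> servo_tool(
  series=[0,0,0,0.1,0.1,6.0,6.4,0,0,0,0.1,0.1,9.0,6.4,0,0,0,0.1,0.1,11.6,6.4,0,0,0,0.1,0.1,11.8,6.4,0,0,0,0.1,0.1,11.8,4,0,0,0,0.1,0.1,11.8,4,0,0,0,0.1,0.1,11.8,4,0,0,0,0.1,0.1,11.8,4],
)

```text
t: 13.1
tool_pos: [0.5443, -0.0507, 0.0818]
ee_rot: [0.0, 0.983, 0.182, 0.001]
ft_force: [-0.6, 0.2, 3.8]
grip_width: 0.507
```

```bash
python3 -c "
from h import *
plan((.542,-.0505,.215,21),(.42,.238,.215,21))"
```

```text
t 13.1 tcp [ 0.5443 -0.0507  0.0818] yaw 20.98 zax [ 2.1e-03  1.0e-04 -1.0e+00] grip 4.31 ft [-0.6  0.2  3.8] j6 0.93 nose 0.017
[0.0, -0.1, -0.0] [-0.19, -0.09, -13.32]
[0.0, -0.1, -0.0] [-1.25, -31.4, -13.35]
```

>>> servo_tool(
  series=[0,0,0,0,0,-5,4,0,0,0,0,0,-10,4,0,0,0,0,-2,-13.3,4,0,0,0,-0.3,-8,-13.3,4,0,0,0,-0.6,-14,-13.3,4,0,0,0,-0.8,-20,-13.3,4,0,0,0,-1,-26,-13.3,4,0,0,0,-1.2,-31.4,-13.3,4],
)

```text
t: 14.1
tool_pos: [0.4184, 0.2396, 0.2132]
ee_rot: [0.0, 0.983, 0.182, -0.0]
ft_force: [-0.1, -0.2, -2.9]
grip_width: 0.508
```

>>> servo_tool(
  series=[0,0,0,0,0,0,4,0,0,0,0,0,0,4,0,0,0,0,0,0,4],
)

```text
t: 14.48
tool_pos: [0.4203, 0.2371, 0.2133]
ee_rot: [0.0, 0.983, 0.181, -0.0]
ft_force: [-0.5, 0.3, -1.2]
grip_width: 0.502
```

```bash
python3 -c "
from h import *
plan((.42,.238,.09,21),(.42,.238,.0765,21))
f=cams.grab_frame('wrist');cv2.imwrite('pics/w9.png',f['image'])"
```

```text
t 14.47 tcp [0.4203 0.2371 0.2133] yaw 20.9 zax [-2.e-04 -4.e-04 -1.e+00] grip 4.27 ft [-0.5  0.3 -1.2] j6 1.51 nose 0.017
[0.0, 0.0, -0.1] [0.01, -0.1, 12.33]
[0.0, 0.0, -0.1] [0.01, -0.1, 13.68]
```

View pics/w9.png

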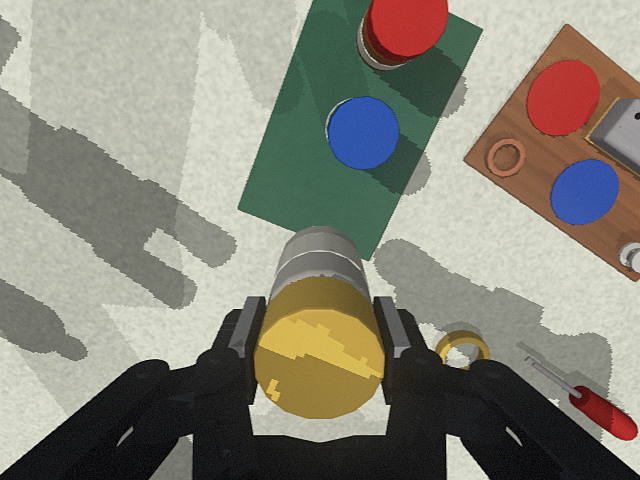

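>>> servo_tool(
  series=[0,0,0,0.2,0,5.5,4,0,0,0,0.2,0,10,4,0,0,0,0.2,0,12.4,4,0,0,0,0.2,0,13.2,4,0,0,0,0.2,0,13.5,4,0,0,0,0.2,0,13.7,4,0,0,0,0.2,0,13.85,4,0,0,0,0.2,0,13.85,4],
)

```text
t: 15.52
tool_pos: [0.4229, 0.2392, 0.0768]
ee_rot: [0.0, 0.983, 0.182, 0.001]
ft_force: [-0.3, -1.3, 5.3]
grip_width: 0.509
```

>>> servo_tool(
  series=[0,0,0,0,0,0,6.4,0,0,0,0,0,0,6.4,0,0,0,0,0,0,6.4,0,0,0,0,0,-3,6.4,0,0,0,0,0,-8,6.4,0,0,0,0,0,-13,6.4,0,0,0,0,0,-13,6.4],
)

```text
t: 16.4
tool_pos: [0.4244, 0.2398, 0.2101]
ee_rot: [-0.001, 0.983, 0.182, 0.005]
ft_force: [0.2, 0.2, -0.7]
grip_width: 0.748
```

```bash
python3 -c "
from h import *
plan((.55,.0145,.21,80))
f=cams.grab_frame('scene');cv2.imwrite('pics/s9.png',f['image'])"
```

```text
t 16.4 tcp [0.4244 0.2398 0.2101] yaw 21.01 zax [ 0.0099  0.0032 -0.9999] grip 6.36 ft [ 0.2  0.2 -0.7] j6 1.51 nose 0.017
[0.3, -0.5, -59.0] [3.65, 25.54, 0.06]
```

View pics/s9.png

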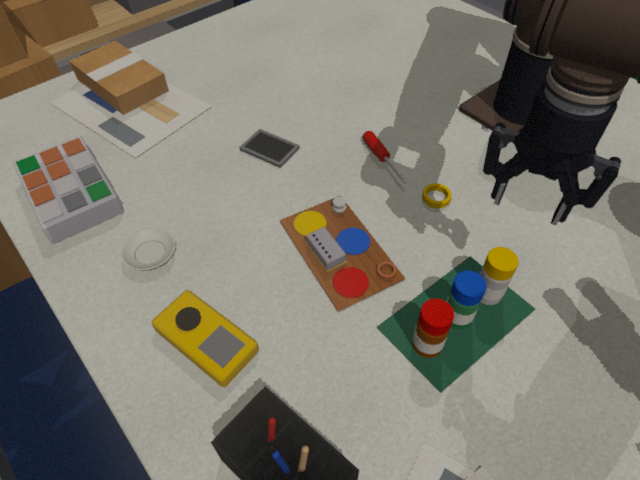

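```bash
python3 - <<'E'
from h import *
from scipy.optimize import least_squares
for n in("top","scene"):
    f=cams.grab_frame(n)
    cv2.imwrite(f'pics/{n}10.png',f['image'])
    for c,xy in dict(red=(.569,.084),yellow=(.542,-.0515),blue=(.5095,.0255)).items():
        m=cmask(f['image'],c).astype(np.uint8)
        u,v=proj(f,[[*xy,.008]])[0].astype(int)
        k=np.zeros_like(m);cv2.circle(k,(u,v),30,1,-1);m&=k
        nn,l,st,ce=cv2.connectedComponentsWithStats(m);i=1+np.argmax(st[1:,4])
        cn=max(cv2.findContours((l==i).astype(np.uint8),0,1)[0],key=len)
        w=unproj(f,cv2.convexHull(cn)[:,0],.008)[:,:2]
        (cx,cy),r=cv2.minEnclosingCircle((w*1e4).astype(np.float32))
        print(n,c,unproj(f,[ce[i]],.008)[0,:2].round(4),'enc',round(cx/1e4,4),round(cy/1e4,4),'r',round(r/1e4,4),st[i,4])
    x,y=proj(f,[[.562,.0145,.02]])[0].astype(int)
    cv2.imwrite(f'pics/{n}p.png',cv2.resize(f['image'][y-40:y+40,x-50:x+50],None,fx=7,fy=7,interpolation=cv2.INTER_CUBIC));print(x-50,y-40)
E
```

```text
top red [0.57   0.0847] enc 0.57 0.0847 r 0.0285 1148
top yellow [ 0.5408 -0.0523] enc 0.541 -0.0519 r 0.0281 1112
top blue [0.5104 0.026 ] enc 0.5107 0.0258 r 0.028 1123
244 188
scene red [0.5715 0.0841] enc 0.5712 0.0836 r 0.0287 831
scene yellow [ 0.5415 -0.0561] enc 0.5417 -0.0534 r 0.0284 558
scene blue [0.511  0.0252] enc 0.5111 0.0248 r 0.0279 636
276 207
```

View pics/topp.png

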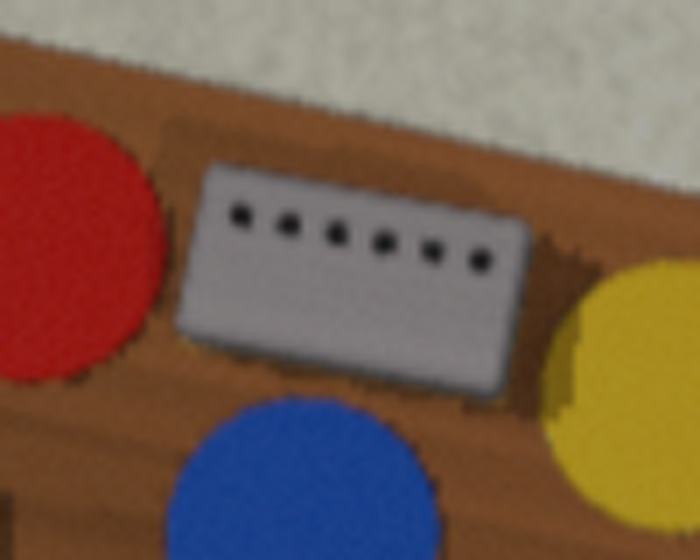

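View pics/scenep.png

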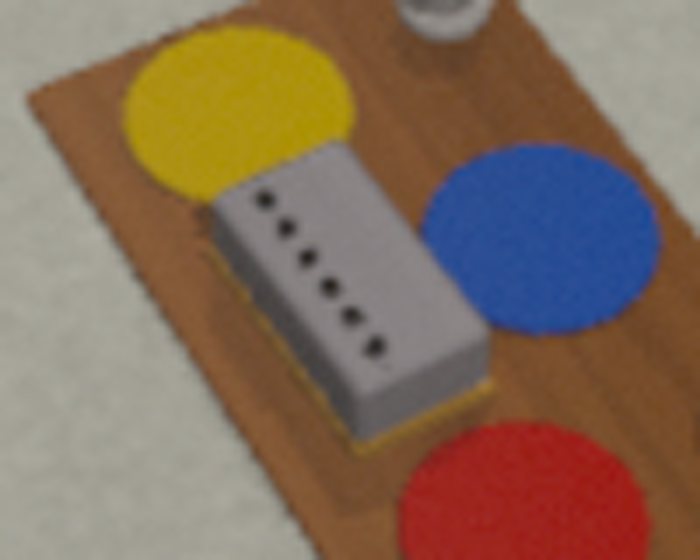

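```bash
python3 - <<'E'
from h import *
for n,o,pts in(("top",(244,188),[(207,163),(530,218),(502,396),(178,333)]),("scene",(276,207),[(212,198),(345,142),(490,325),(360,400)])):
    f=cams.grab_frame(n)
    w=unproj(f,(np.array(pts)+.5)/7-.5+o,.031)[:,:2]
    print(n,w.mean(0).round(4),np.linalg.norm(w-np.roll(w,-1,0),axis=1).round(4),[np.degrees(np.arctan2(*(w[j]-w[i])[::-1])).round(1) for i,j in((0,1),(3,2),(1,2),(0,3))])
plan((.562,.0145,.21,80))
E
```

```text
top [0.5622 0.015 ] [0.0673 0.0371 0.0675 0.0355] [np.float64(-98.7), np.float64(-100.0), np.float64(172.2), np.float64(171.9)]
scene [0.5633 0.0145] [0.0357 0.0642 0.0365 0.0683] [np.float64(167.8), np.float64(174.5), np.float64(80.4), np.float64(79.9)]
t 16.65 tcp [0.4205 0.2385 0.2028] yaw 21.0 zax [-0.0038 -0.0012 -1.    ] grip 6.35 ft [ 0.5 -0.4 -0. ] j6 1.51 nose 0.017
[-0.1, 0.2, -59.0] [5.18, 25.98, -0.75]
```

>>> servo_tool(
  series=[0,0,-10,1,6,-0.7,6.4,0,0,-20,2,12,-0.7,6.4,0,0,-30,3,18,-0.7,6.4,0,0,-40,4,23,-0.7,6.4,0,0,-50,5.2,26,-0.7,6.4,0,0,-59,5.2,26,-0.7,6.4,0,0,-59,5.2,26,-0.7,6.4,0,0,-59,5.2,26,-0.7,6.4],
)

```text
t: 17.65
tool_pos: [0.5627, 0.0152, 0.2108]
ee_rot: [-0.001, 0.767, 0.642, -0.001]
ft_force: [-1.0, -0.5, 0.4]
grip_width: 0.745
```

```bash
python3 -c "
from h import *
plan((.5625,.0148,.1,80.2),(.5625,.0148,.0285,80.2))
f=cams.grab_frame('wrist');cv2.imwrite('pics/w10.png',f['image'])"
```

```text
t 17.65 tcp [0.5627 0.0152 0.2108] yaw 79.89 zax [-2.1e-03  4.0e-04 -1.0e+00] grip 6.33 ft [-1.  -0.5  0.4] j6 0.02 nose 0.017
[-0.1, -0.0, -0.3] [-0.04, 0.01, 11.08]
[-0.1, -0.0, -0.3] [-0.04, 0.02, 18.23]
```

View pics/w10.png

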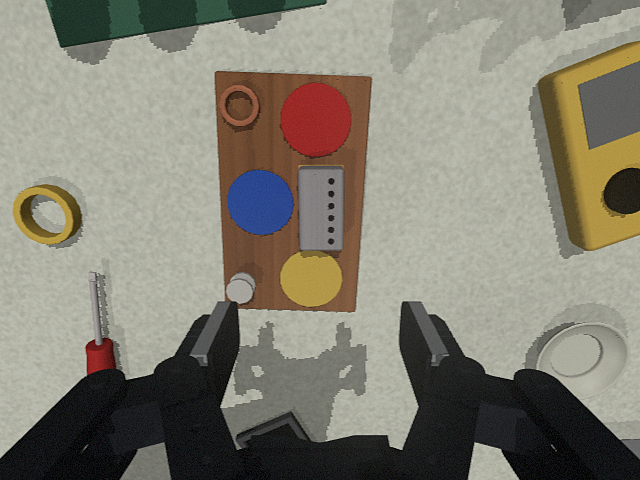

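>>> servo_tool(
  series=[0,0,0,0,0,6,6.0,0,0,0,0,0,11,6.0,0,0,0,0,0,14.5,6.0,0,0,0,0,0,16.5,6.0,0,0,0,0,0,17.7,6.0,0,0,0,0,0,18.2,6.0,0,0,0,0,0,18.2,6.0],
)

```text
t: 18.58
tool_pos: [0.5641, 0.0147, 0.0308]
ee_rot: [0.001, 0.766, 0.643, 0.0]
ft_force: [0.5, -0.5, 0.5]
grip_width: 0.702
```

```bash
python3 -c "
from h import *
plan((.5625,.0148,.028,80.2))
f=cams.grab_frame('scene');cv2.imwrite('pics/s11.png',cv2.resize(f['image'][150:320,240:440],None,fx=3,fy=3))
f=cams.grab_frame('wrist');cv2.imwrite('pics/w11.png',f['image'])"
```

```text
t 18.57 tcp [0.5641 0.0147 0.0308] yaw 80.0 zax [ 1.5e-03 -2.0e-04 -1.0e+00] grip 5.96 ft [ 0.5 -0.5  0.5] j6 0.02 nose 0.017
[0.1, -0.0, -0.2] [-0.02, -0.16, 0.28]
```

View pics/s11.png

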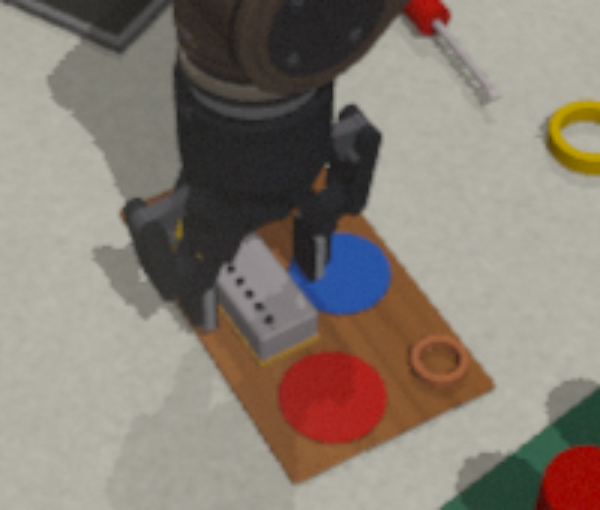

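View pics/w11.png

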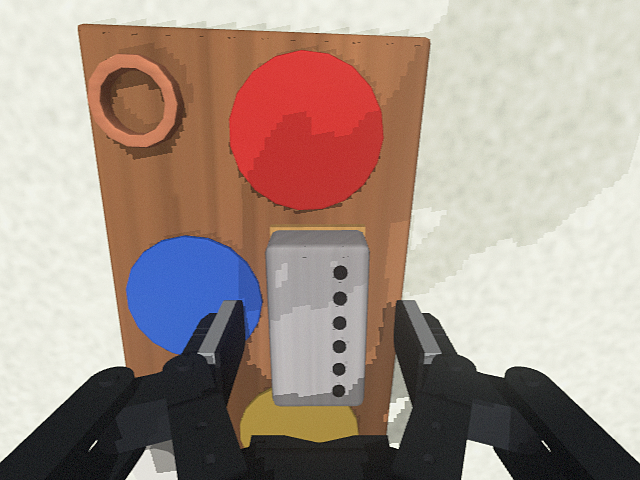

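>>> servo_tool(
  series=[0,0,0,0,0,0.3,6.0,0,0,0,0,0,0.3,3.4,0,0,0,0,0,0.3,3.4,0,0,0,0,0,0.3,3.4,0,0,0,0,0,0.3,3.4,0,0,0,0,0,0.3,3.4],
  force=50,
)

```text
t: 19.42
tool_pos: [0.5637, 0.0147, 0.0273]
ee_rot: [0.0, 0.766, 0.643, 0.0]
ft_force: [-0.3, -0.1, 2.9]
grip_width: 0.434
```

```bash
python3 -c "
from h import *
plan((.5625,.0148,.13,80.2),(.4739,-.2608,.13,107.0))"
```

```text
t 19.43 tcp [0.5637 0.0147 0.0273] yaw 80.0 zax [ 8.e-04 -1.e-04 -1.e+00] grip 3.69 ft [-0.3 -0.1  2.9] j6 0.02 nose 0.017
[0.0, -0.0, -0.2] [-0.01, -0.12, -10.27]
[0.0, 0.0, -27.0] [-28.69, -4.05, -10.27]
```

>>> servo_tool(
  series=[0,0,0,0,0,-2,3.4,0,0,0,0,0,-6,3.4,0,0,0,0,0,-10.3,3.4,0,0,-5,-5,-0.7,-10.3,3.4,0,0,-10,-10,-1.4,-10.3,3.4,0,0,-15,-15,-2.1,-10.3,3.4,0,0,-21,-21,-3,-10.3,3.4,0,0,-27,-26,-3.7,-10.3,3.4],
)

```text
t: 20.42
tool_pos: [0.4807, -0.2364, 0.1307]
ee_rot: [0.0, 0.594, 0.805, -0.0]
ft_force: [0.5, 0.3, -1.5]
grip_width: 0.43
```

>>> servo_tool(
  series=[0,0,0,-2.5,0.6,0,3.4,0,0,0,-2.5,0.6,0,3.4,0,0,0,-2.5,0.6,0,3.4],
)

```text
t: 20.8
tool_pos: [0.4943, -0.256, 0.1299]
ee_rot: [-0.001, 0.595, 0.804, 0.0]
ft_force: [0.6, -0.2, -1.5]
grip_width: 0.434
```

```bash
python3 -c "
from h import *
plan((.4739,-.2608,.0265,107.0))
f=cams.grab_frame('wrist');cv2.imwrite('pics/w12.png',f['image'])
f=cams.grab_frame('top');cv2.imwrite('pics/t12.png',cv2.resize(f['image'][200:400,380:600],None,fx=3,fy=3))"
```

```text
t 20.8 tcp [ 0.4943 -0.256   0.1299] yaw 107.02 zax [-0.0011  0.0011 -1.    ] grip 3.69 ft [ 0.6 -0.2 -1.5] j6 -0.96 nose 0.017
[-0.0, -0.1, 0.0] [0.13, -2.09, 10.34]
```

View pics/w12.png

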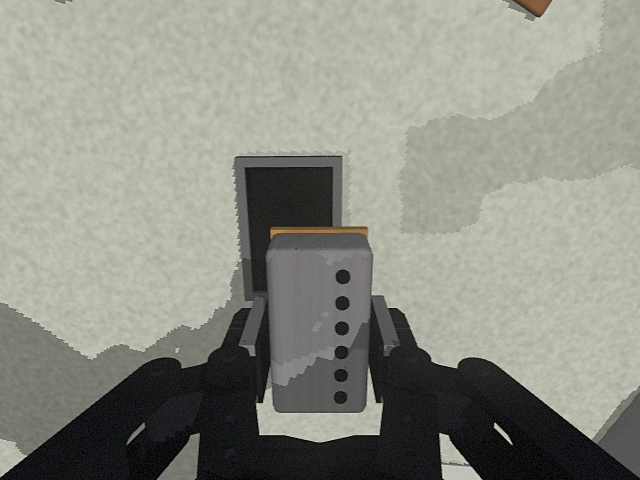

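>>> servo_tool(
  series=[0,0,0,0.1,-2.1,0,3.4,0,0,0,0.1,-2.1,3,3.4,0,0,0,0.1,-2.1,6,3.4,0,0,0,0.1,-2.1,8,3.4,0,0,0,0.1,-2.1,8,3.4],
)

```text
t: 21.52
tool_pos: [0.4722, -0.2607, 0.0482]
ee_rot: [-0.003, 0.595, 0.804, 0.0]
ft_force: [-0.1, 0.5, -1.0]
grip_width: 0.432
```

```bash
python3 -c "
from h import *
plan((.4739,-.2608,.0265,107.0))
f=cams.grab_frame('wrist');cv2.imwrite('pics/w13.png',f['image'])
f=cams.grab_frame('scene');cv2.imwrite('pics/s13.png',cv2.resize(f['image'][70:230,180:380],None,fx=4,fy=3.7))"
```

```text
t 21.52 tcp [ 0.4722 -0.2607  0.0482] yaw 107.02 zax [-0.0042  0.0032 -1.    ] grip 3.68 ft [-0.1  0.5 -1. ] j6 -0.99 nose 0.017
[-0.2, -0.2, 0.0] [-0.06, 0.16, 2.16]
```

View pics/w13.png

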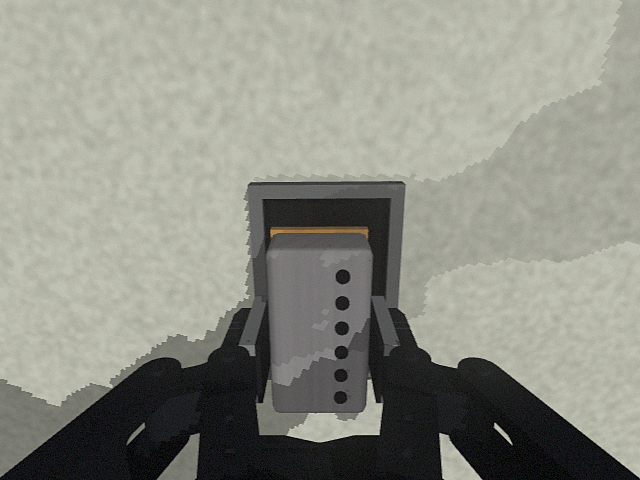

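View pics/s13.png

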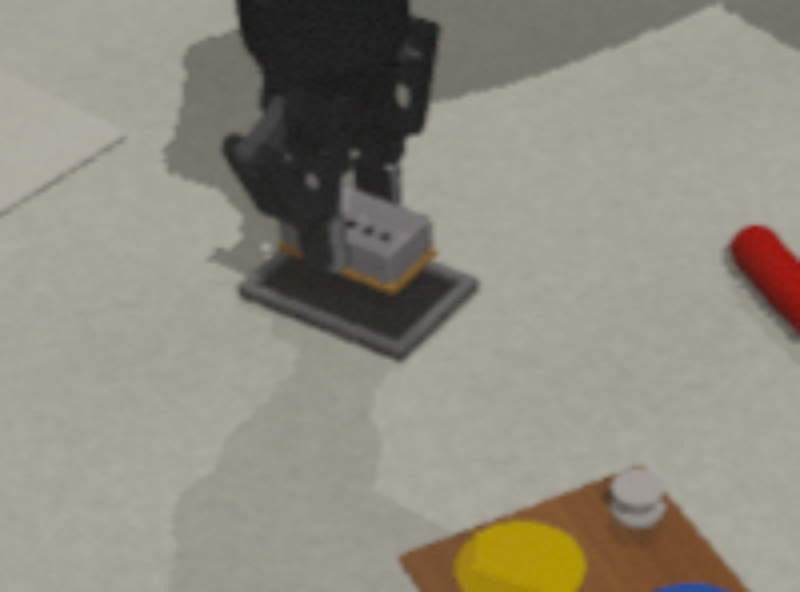

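>>> servo_tool(
  series=[0,0,0,0,0.15,1.0,3.4,0,0,0,0,0.15,1.6,3.4,0,0,0,0,0.15,2.0,3.4,0,0,0,0,0.15,2.1,3.4,0,0,0,0,0.15,2.1,3.4],
)

```text
t: 22.25
tool_pos: [0.4759, -0.2618, 0.0289]
ee_rot: [-0.0, 0.595, 0.804, -0.0]
ft_force: [-0.7, 0.1, -2.8]
grip_width: 0.436
```

```bash
python3 -c "
from h import *
plan((.4739,-.2608,.0265,107.0))
f=cams.grab_frame('wrist');cv2.imwrite('pics/w14.png',f['image'])"
```

```text
t 22.25 tcp [ 0.4759 -0.2618  0.0289] yaw 107.0 zax [-1.e-04  0.e+00 -1.e+00] grip 3.71 ft [-0.7  0.1 -2.8] j6 -0.99 nose 0.017
[-0.0, -0.0, 0.0] [0.15, -0.16, 0.24]
```

View pics/w14.png

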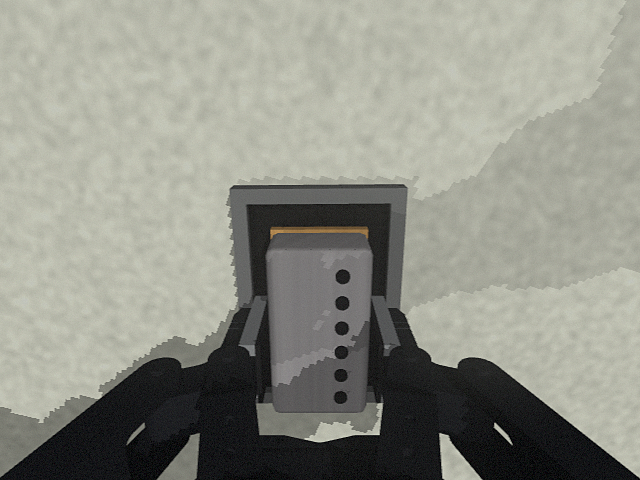

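>>> servo_tool(
  series=[0,0,0,0.1,0,0.15,3.4,0,0,0,0.1,0,0.28,3.4,0,0,0,0.1,0,0.28,3.4],
)

```text
t: 22.68
tool_pos: [0.4757, -0.2608, 0.0263]
ee_rot: [0.0, 0.595, 0.804, 0.0]
ft_force: [0.2, -0.2, -0.3]
grip_width: 0.432
```

```bash
python3 -c "
from h import *
plan()"
```

```text
t 22.68 tcp [ 0.4757 -0.2608  0.0263] yaw 107.01 zax [ 1.e-04 -0.e+00 -1.e+00] grip 3.68 ft [ 0.2 -0.2 -0.3] j6 -0.99 nose 0.017
```

Force has nearly reached unloaded; release and rise.

>>> servo_tool(
  series=[0,0,0,0,0,0.05,5.4,0,0,0,0,0,0.05,5.4,0,0,0,0,0,0.05,5.4,0,0,0,0,0,-0.5,5.4,0,0,0,0,0,-3,5.4,0,0,0,0,0,-8,5.4,0,0,0,0,0,-14,5.4,0,0,0,0,0,-17,6.4],
)

```text
t: 23.68
tool_pos: [0.4769, -0.2618, 0.2009]
ee_rot: [0.003, 0.595, 0.804, -0.0]
ft_force: [0.8, 0.9, -0.0]
grip_width: 0.75
```

```bash
python3 -c "
from h import *
plan((.45,.0,.2,64),(.423,.238,.2,21))
f=cams.grab_frame('wrist');cv2.imwrite('pics/w15.png',f['image'])
f=cams.grab_frame('scene');cv2.imwrite('pics/s15.png',f['image'])"
```

```text
t 23.68 tcp [ 0.4769 -0.2618  0.2009] yaw 107.01 zax [ 0.0052 -0.0043 -1.    ] grip 6.37 ft [ 0.8  0.9 -0. ] j6 -0.99 nose 0.017
[0.3, 0.2, 43.0] [25.82, 5.09, -0.03]
[0.4, 0.1, 86.0] [49.37, 9.47, -0.15]
```

View pics/w15.png

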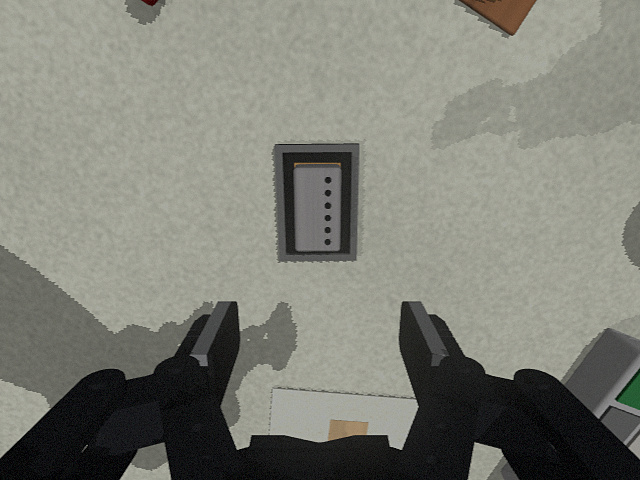

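View pics/s15.png

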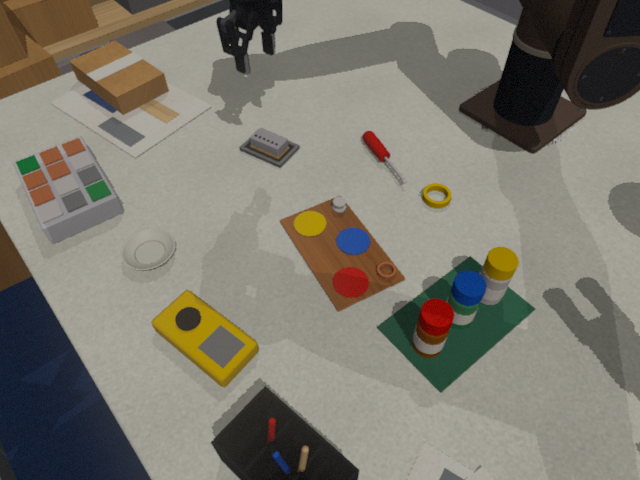

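>>> servo_tool(
  series=[0,0,10,6,1.1,-0.5,6.4,0,0,20,12,2.3,-0.5,6.4,0,0,30,18,3.4,-0.5,6.4,0,0,40,24,4.6,-0.5,6.4,0,0,50,30,5.7,-0.5,6.4,0,0,60,36,6.9,-0.5,6.4,0,0,70,42,8,-0.5,6.4,0,0,80,47,9,-0.5,6.4],
)

```text
t: 24.78
tool_pos: [0.4272, 0.1849, 0.1997]
ee_rot: [-0.0, 0.962, 0.273, -0.001]
ft_force: [1.1, 0.2, -0.1]
grip_width: 0.747
```

```bash
python3 -c "
from h import *
plan((.423,.239,.2,21))"
```

```text
t 24.77 tcp [0.4272 0.1849 0.1997] yaw 31.69 zax [-1.9e-03 -4.0e-04 -1.0e+00] grip 6.35 ft [ 1.1  0.2 -0.1] j6 1.21 nose 0.017
[-0.0, 0.1, 10.7] [2.48, -4.82, -0.03]
```

>>> servo_tool(
  series=[0,0,5,1.5,-3,0,6.4,0,0,10.5,2.5,-4.8,0,6.4,0,0,10.5,2.5,-4.8,0,6.4,0,0,10.5,2.5,-4.8,0,6.4,0,0,10.5,2.5,-4.8,0,6.4],
)

```text
t: 25.4
tool_pos: [0.4242, 0.2365, 0.2008]
ee_rot: [0.0, 0.983, 0.186, -0.0]
ft_force: [0.3, -0.7, 0.4]
grip_width: 0.75
```

```bash
python3 -c "
from h import *
plan((.423,.239,.2,21),(.423,.239,.0755,21))
f=cams.grab_frame('wrist');cv2.imwrite('pics/w16.png',f['image'])"
```

```text
t 25.4 tcp [0.4242 0.2365 0.2008] yaw 21.46 zax [-6.e-04 -4.e-04 -1.e+00] grip 6.37 ft [ 0.3 -0.7  0.4] j6 1.5 nose 0.017
[0.0, 0.0, 0.5] [-0.02, -0.28, 0.08]
[0.0, 0.0, 0.5] [-0.01, -0.28, 12.53]
```

View pics/w16.png

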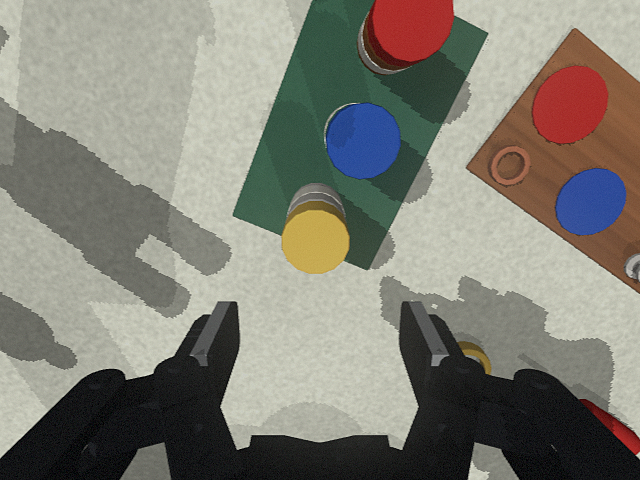

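>>> servo_tool(
  series=[0,0,0.3,0,-0.2,6.0,6.4,0,0,0.3,0,-0.2,10.0,6.4,0,0,0.3,0,-0.2,12.2,6.4,0,0,0.3,0,-0.2,12.4,6.4,0,0,0.3,0,-0.2,12.4,4,0,0,0.3,0,-0.2,12.4,4,0,0,0.3,0,-0.2,12.4,4,0,0,0.3,0,-0.2,12.4,4],
  force=40,
)

```text
t: 26.45
tool_pos: [0.4246, 0.2395, 0.0786]
ee_rot: [-0.0, 0.983, 0.184, 0.001]
ft_force: [0.3, -1.0, 4.7]
grip_width: 0.503
```

```bash
python3 -c "
from h import *
plan((.423,.239,.21,21),(.5435,-.0515,.21,21))"
```

```text
t 26.45 tcp [0.4246 0.2395 0.0786] yaw 21.2 zax [ 2.7e-03  6.0e-04 -1.0e+00] grip 4.28 ft [ 0.3 -1.   4.7] j6 1.51 nose 0.017
[0.0, -0.2, 0.2] [-0.13, -0.01, -13.14]
[0.0, -0.2, 0.2] [0.6, 31.44, -13.12]
```

>>> servo_tool(
  series=[0,0,0,0,0,-5,4,0,0,0,0,0,-10,4,0,0,0,0,2,-13.2,4,0,0,0,0.2,8,-13.2,4,0,0,0,0.3,14,-13.2,4,0,0,0,0.4,20,-13.2,4,0,0,0,0.5,26,-13.2,4,0,0,0,0.6,31.4,-13.2,4],
)

```text
t: 27.45
tool_pos: [0.5426, -0.0532, 0.2085]
ee_rot: [-0.0, 0.983, 0.184, -0.0]
ft_force: [0.7, 0.1, -0.7]
grip_width: 0.502
```

>>> servo_tool(
  series=[0,0,0,0,0,0,4,0,0,0,0,0,0,4,0,0,0,0,0,0,4],
)

```text
t: 27.82
tool_pos: [0.5419, -0.05, 0.2087]
ee_rot: [-0.0, 0.983, 0.185, -0.0]
ft_force: [-0.2, 0.3, -1.9]
grip_width: 0.504
```

```bash
python3 -c "
from h import *
plan((.5435,-.0515,.0836,21))
f=cams.grab_frame('wrist');cv2.imwrite('pics/w17.png',f['image'])"
```

```text
t 27.82 tcp [ 0.5419 -0.05    0.2087] yaw 21.28 zax [-1.1e-03  6.0e-04 -1.0e+00] grip 4.28 ft [-0.2  0.3 -1.9] j6 0.92 nose 0.017
[-0.1, 0.0, 0.3] [0.11, 0.2, 12.51]
```

View pics/w17.png

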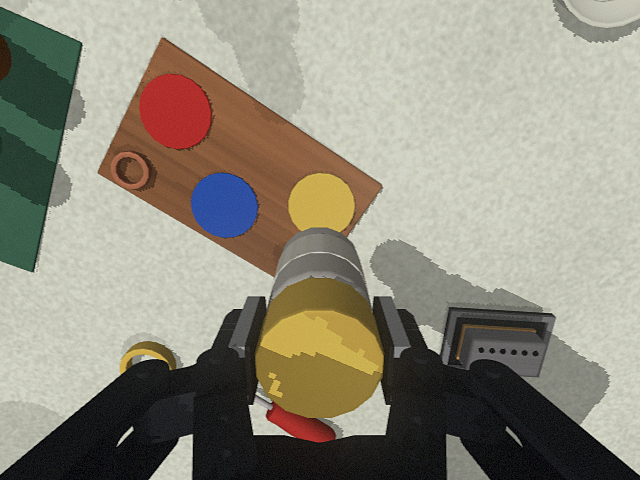

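>>> servo_tool(
  series=[0,0,0,0.1,0.15,5.5,4,0,0,0,0.1,0.15,9.5,4,0,0,0,0.1,0.15,11.5,4,0,0,0,0.1,0.15,12.1,4,0,0,0,0.1,0.15,12.4,4,0,0,0,0.1,0.15,12.5,4,0,0,0,0.1,0.15,12.5,4],
)

```text
t: 28.75
tool_pos: [0.5448, -0.0525, 0.0853]
ee_rot: [0.0, 0.983, 0.184, 0.001]
ft_force: [-0.0, -0.4, -3.2]
grip_width: 0.505
```

```bash
python3 -c "
from h import *
plan()
f=cams.grab_frame('wrist');cv2.imwrite('pics/w18.png',f['image'])"
```

```text
t 28.75 tcp [ 0.5448 -0.0525  0.0853] yaw 21.2 zax [ 1.8e-03 -5.0e-04 -1.0e+00] grip 4.29 ft [-0.  -0.4 -3.2] j6 0.92 nose 0.017
```

View pics/w18.png

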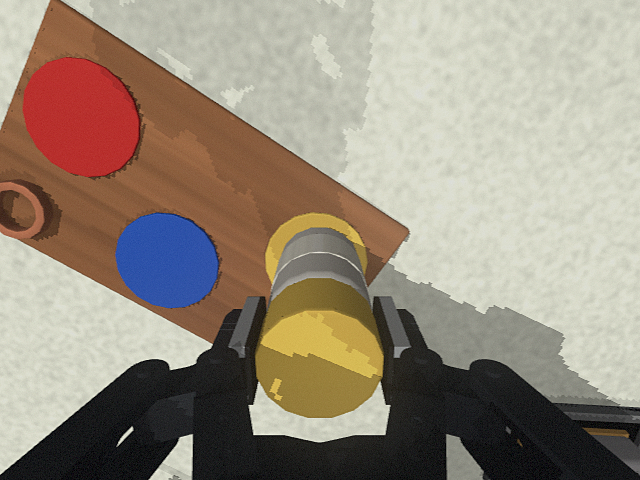

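>>> servo_tool(
  series=[0,0,0,0,0,0.15,4,0,0,0,0,0,0.25,4,0,0,0,0,0,0.25,4,0,0,0,0,0,0.25,6.2,0,0,0,0,0,0.25,6.2,0,0,0,0,0,0.25,6.2,0,0,0,0,0,-3,6.4,0,0,0,0,0,-8,6.4],
)

```text
t: 29.8
tool_pos: [0.5425, -0.052, 0.1628]
ee_rot: [-0.001, 0.983, 0.184, -0.002]
ft_force: [0.9, -0.4, 0.3]
grip_width: 0.751
```

```bash
python3 -c "
from h import *
plan((.4915,.2345,.2,21))
f=cams.grab_frame('scene');cv2.imwrite('pics/s18.png',cv2.resize(f['image'][150:330,240:440],None,fx=3,fy=3))"
```

```text
t 29.8 tcp [ 0.5425 -0.052   0.1628] yaw 21.19 zax [-0.0052  0.0015 -1.    ] grip 6.38 ft [ 0.9 -0.4  0.3] j6 0.92 nose 0.017
[-0.2, 0.2, 0.2] [5.58, -28.57, -3.65]
```

View pics/s18.png

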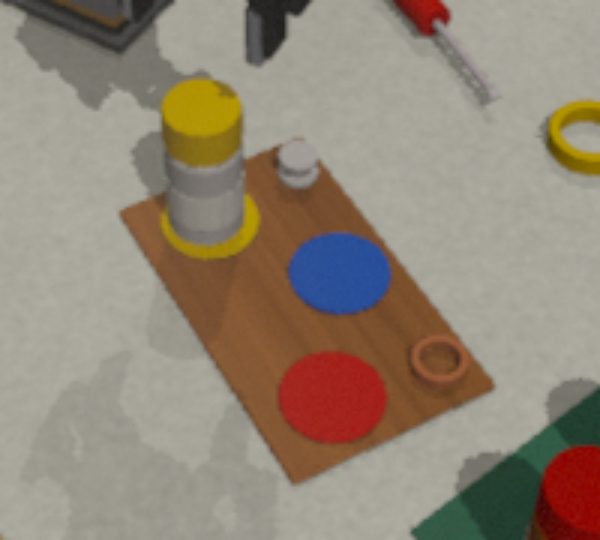

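Yellow stands centred on its pad. Next the blue jar.

>>> servo_tool(
  series=[0,0,0,0.5,-3,-3.7,6.4,0,0,0,1.7,-9,-3.7,6.4,0,0,0,3,-15,-3.7,6.4,0,0,0,4,-21,-3.7,6.4,0,0,0,5.5,-27,-3.7,6.4,0,0,0,5.6,-28.6,-3.7,6.4,0,0,0,5.6,-28.6,-3.7,6.4,0,0,0,5.6,-28.6,-3.7,6.4],
)

```text
t: 30.85
tool_pos: [0.4933, 0.2332, 0.201]
ee_rot: [0.0, 0.983, 0.183, -0.0]
ft_force: [-0.2, -0.3, 0.3]
grip_width: 0.753
```

```bash
python3 -c "
from h import *
plan((.4915,.2345,.0765,21))
f=cams.grab_frame('wrist');cv2.imwrite('pics/w19.png',f['image'])"
```

```text
t 30.85 tcp [0.4933 0.2332 0.201 ] yaw 21.12 zax [-1.e-04 -6.e-04 -1.e+00] grip 6.4 ft [-0.2 -0.3  0.3] j6 1.46 nose 0.017
[0.0, 0.0, 0.1] [-0.12, -0.19, 12.45]
```

View pics/w19.png

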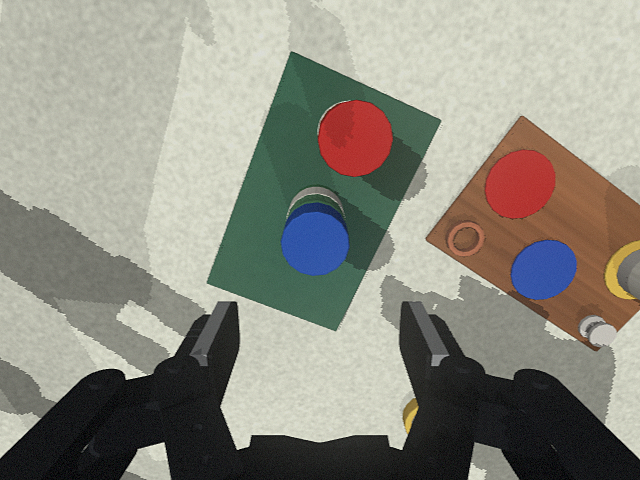

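>>> servo_tool(
  series=[0,0,0,-0.2,-0.15,6.0,6.4,0,0,0,-0.2,-0.15,10.0,6.4,0,0,0,-0.2,-0.15,12.2,6.4,0,0,0,-0.2,-0.15,12.4,6.4,0,0,0,-0.2,-0.15,12.4,4,0,0,0,-0.2,-0.15,12.4,4,0,0,0,-0.2,-0.15,12.4,4,0,0,0,-0.2,-0.15,12.4,4],
)

```text
t: 31.9
tool_pos: [0.4916, 0.2352, 0.0786]
ee_rot: [0.0, 0.983, 0.184, 0.001]
ft_force: [-0.2, -0.6, 3.2]
grip_width: 0.502
```

```bash
python3 -c "
from h import *
plan((.4915,.2345,.21,21),(.5113,.0262,.21,21))"
```

```text
t 31.9 tcp [0.4916 0.2352 0.0786] yaw 21.22 zax [ 2.8e-03 -1.0e-04 -1.0e+00] grip 4.27 ft [-0.2 -0.6  3.2] j6 1.46 nose 0.017
[0.1, -0.1, 0.2] [0.0, 0.08, -13.14]
[0.1, -0.1, 0.2] [-5.69, 20.21, -13.13]
```

>>> servo_tool(
  series=[0,0,0,0,0,-5,4,0,0,0,0,0,-10,4,0,0,0,0,1,-13.2,4,0,0,0,-1.7,6,-13.2,4,0,0,0,-3.2,11.5,-13.2,4,0,0,0,-4.8,17,-13.2,4,0,0,0,-5.7,20.2,-13.2,4,0,0,0,-5.7,20.2,-13.2,4],
)

```text
t: 32.9
tool_pos: [0.5101, 0.0246, 0.2088]
ee_rot: [-0.0, 0.983, 0.182, -0.0]
ft_force: [0.3, 1.0, -1.9]
grip_width: 0.505
```

>>> servo_tool(
  series=[0,0,0,0,0,0,4,0,0,0,0,0,0,4],
)

```text
t: 33.15
tool_pos: [0.5101, 0.0274, 0.209]
ee_rot: [-0.0, 0.983, 0.185, -0.0]
ft_force: [-0.0, 1.2, -1.4]
grip_width: 0.503
```

```bash
python3 -c "
from h import *
plan((.5113,.0262,.0836,21))"
```

```text
t 33.15 tcp [0.5101 0.0274 0.209 ] yaw 21.29 zax [-5.e-04  5.e-04 -1.e+00] grip 4.27 ft [-0.   1.2 -1.4] j6 1.05 nose 0.017
[-0.0, 0.0, 0.3] [0.07, 0.17, 12.54]
```

>>> servo_tool(
  series=[0,0,0,0.05,0.1,5.5,4,0,0,0,0.05,0.1,9.5,4,0,0,0,0.05,0.1,11.5,4,0,0,0,0.05,0.1,12.1,4,0,0,0,0.05,0.1,12.4,4,0,0,0,0.05,0.1,12.55,4,0,0,0,0.05,0.1,12.55,4],
)

```text
t: 34.02
tool_pos: [0.5119, 0.0255, 0.0846]
ee_rot: [0.0, 0.983, 0.184, 0.001]
ft_force: [0.3, -0.3, -1.9]
grip_width: 0.507
```

```bash
python3 -c "
from h import *
plan()
f=cams.grab_frame('wrist');cv2.imwrite('pics/w20.png',f['image'])"
```

```text
t 34.02 tcp [0.5119 0.0255 0.0846] yaw 21.2 zax [ 1.7e-03 -2.0e-04 -1.0e+00] grip 4.31 ft [ 0.3 -0.3 -1.9] j6 1.05 nose 0.017
```

View pics/w20.png

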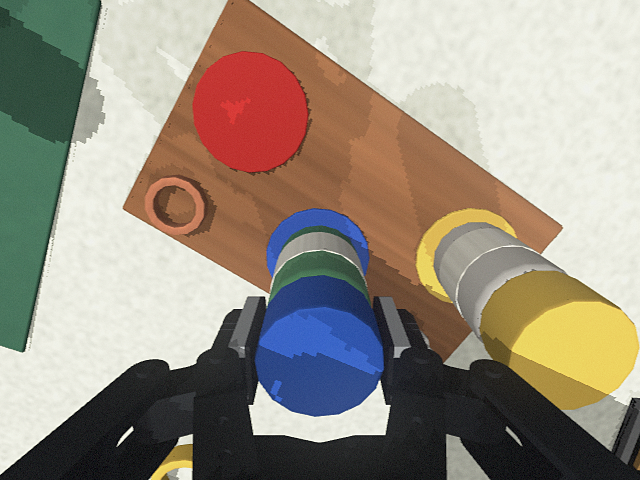

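>>> servo_tool(
  series=[0,0,0,0,0,0.12,4,0,0,0,0,0,0.2,4,0,0,0,0,0,0.2,4,0,0,0,0,0,0.2,6,0,0,0,0,0,0.2,6,0,0,0,0,0,0.2,6,0,0,0,0,0,-3,6,0,0,0,0,0,-8,6],
)

```text
t: 35.08
tool_pos: [0.5096, 0.0256, 0.1624]
ee_rot: [-0.001, 0.983, 0.184, -0.003]
ft_force: [1.2, -0.1, -0.3]
grip_width: 0.704
```

```bash
python3 -c "
from h import *
plan((.5608,.235,.2,21))"
```

```text
t 35.08 tcp [0.5096 0.0256 0.1624] yaw 21.18 zax [-5.3e-03  8.0e-04 -1.0e+00] grip 5.98 ft [ 1.2 -0.1 -0.3] j6 1.05 nose 0.017
[-0.2, 0.3, 0.2] [12.32, -17.68, -3.77]
```

>>> servo_tool(
  series=[0,0,0,0,0,-3.7,6.4,0,0,0,4,-5,-3.7,6.4,0,0,0,8,-10,-3.7,6.4,0,0,0,12,-15,-3.7,6.4,0,0,0,12.3,-17.7,-3.7,6.4,0,0,0,12.3,-17.7,-3.7,6.4,0,0,0,12.3,-17.7,-3.7,6.4,0,0,0,12.3,-17.7,-3.7,6.4],
)

```text
t: 36.08
tool_pos: [0.5621, 0.2337, 0.2007]
ee_rot: [0.0, 0.983, 0.183, -0.0]
ft_force: [0.3, -0.6, 0.5]
grip_width: 0.747
```

```bash
python3 -c "
from h import *
plan((.5608,.235,.0765,21))
f=cams.grab_frame('wrist');cv2.imwrite('pics/w21.png',f['image'])"
```

```text
t 36.08 tcp [0.5621 0.2337 0.2007] yaw 21.1 zax [-1.e-04 -3.e-04 -1.e+00] grip 6.35 ft [ 0.3 -0.6  0.5] j6 1.43 nose 0.017
[0.0, 0.0, 0.1] [-0.07, -0.17, 12.42]
```

View pics/w21.png

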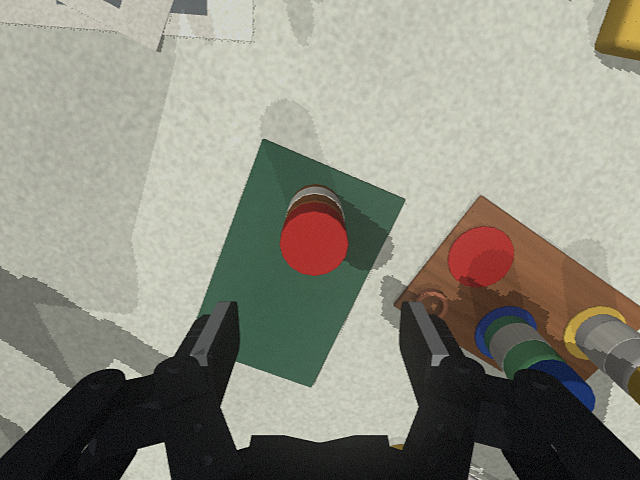

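>>> servo_tool(
  series=[0,0,0,-0.15,-0.15,6.0,6.4,0,0,0,-0.15,-0.15,10.0,6.4,0,0,0,-0.15,-0.15,12.2,6.4,0,0,0,-0.15,-0.15,12.4,6.4,0,0,0,-0.15,-0.15,12.4,4,0,0,0,-0.15,-0.15,12.4,4,0,0,0,-0.15,-0.15,12.4,4,0,0,0,-0.15,-0.15,12.4,4],
)

```text
t: 37.12
tool_pos: [0.561, 0.236, 0.0783]
ee_rot: [0.0, 0.983, 0.184, 0.001]
ft_force: [-0.3, -0.2, 4.2]
grip_width: 0.504
```

```bash
python3 -c "
from h import *
plan((.5608,.235,.21,21),(.572,.0845,.21,21))"
```

```text
t 37.12 tcp [0.561  0.236  0.0783] yaw 21.21 zax [ 2.8e-03  2.0e-04 -1.0e+00] grip 4.28 ft [-0.3 -0.2  4.2] j6 1.43 nose 0.017
[0.0, -0.2, 0.2] [-0.02, 0.09, -13.17]
[0.0, -0.2, 0.2] [-4.42, 14.53, -13.17]
```

>>> servo_tool(
  series=[0,0,0,0,0,-5,4,0,0,0,0,0,-10,4,0,0,0,0,0,-13.2,4,0,0,0,-1.7,5.5,-13.2,4,0,0,0,-3.3,11,-13.2,4,0,0,0,-4.4,14.5,-13.2,4,0,0,0,-4.4,14.5,-13.2,4,0,0,0,-4.4,14.5,-13.2,4],
)

```text
t: 38.12
tool_pos: [0.571, 0.0852, 0.2083]
ee_rot: [-0.0, 0.983, 0.184, -0.0]
ft_force: [0.2, 0.9, -1.5]
grip_width: 0.5
```

>>> servo_tool(
  series=[0,0,0,0,0,0,4],
)

```text
t: 38.25
tool_pos: [0.5711, 0.0859, 0.2085]
ee_rot: [-0.0, 0.983, 0.185, -0.0]
ft_force: [-0.0, -0.9, -1.3]
grip_width: 0.509
```

```bash
python3 -c "
from h import *
plan((.572,.0845,.0836,21))"
```

```text
t 38.25 tcp [0.5711 0.0859 0.2085] yaw 21.27 zax [-5.e-04  4.e-04 -1.e+00] grip 4.32 ft [-0.  -0.9 -1.3] j6 1.17 nose 0.017
[-0.0, 0.0, 0.3] [0.04, 0.17, 12.49]
```

>>> servo_tool(
  series=[0,0,0,0,0.1,5.5,4,0,0,0,0,0.1,9.5,4,0,0,0,0,0.1,11.5,4,0,0,0,0,0.1,12.1,4,0,0,0,0,0.1,12.4,4,0,0,0,0,0.1,12.55,4,0,0,0,0,0.1,12.55,4],
)

```text
t: 39.12
tool_pos: [0.5725, 0.0838, 0.0844]
ee_rot: [0.0, 0.983, 0.184, 0.001]
ft_force: [-0.5, -0.0, -1.4]
grip_width: 0.503
```

```bash
python3 -c "
from h import *
plan()
f=cams.grab_frame('wrist');cv2.imwrite('pics/w22.png',f['image'])"
```

```text
t 39.12 tcp [0.5725 0.0838 0.0844] yaw 21.19 zax [ 2.1e-03 -1.0e-04 -1.0e+00] grip 4.28 ft [-0.5 -0.  -1.4] j6 1.17 nose 0.017
```

View pics/w22.png

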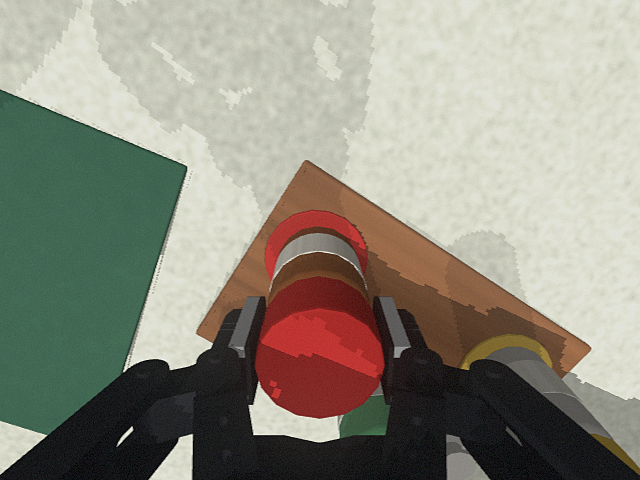

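>>> servo_tool(
  series=[0,0,0,0,0,0.12,4,0,0,0,0,0,0.2,4,0,0,0,0,0,0.2,4,0,0,0,0,0,0.2,6,0,0,0,0,0,0.2,6,0,0,0,0,0,0.2,6,0,0,0,0,0,-3,6,0,0,0,0,0,-8,6],
)

```text
t: 40.17
tool_pos: [0.5701, 0.0838, 0.1616]
ee_rot: [-0.001, 0.983, 0.184, -0.003]
ft_force: [0.2, 0.1, 0.2]
grip_width: 0.701
```

>>> servo_tool(
  series=[0,0,0,0,0,-5,6,0,0,0,0,-6,-8,6,0,0,0,0,-12,-8,6,0,0,0,0,-18,-8,6,0,0,0,0,-24,-8,6,0,0,0,0,-24,-8,6,0,0,0,0,-24,-8,6],
)

```text
t: 41.05
tool_pos: [0.4849, 0.3074, 0.2429]
ee_rot: [0.0, 0.983, 0.184, -0.0]
ft_force: [-0.6, -0.3, 0.5]
grip_width: 0.702
```

```bash
python3 - <<'E'
from h import *
plan()
f=cams.grab_frame('scene');cv2.imwrite('pics/s23.png',f['image'])
t=cams.grab_frame('top');cv2.imwrite('pics/t23.png',t['image'])
cv2.imwrite('pics/s23z.png',cv2.resize(f['image'][110:310,230:420],None,fx=3,fy=3,interpolation=cv2.INTER_CUBIC))
for F in (t,f):
  for c,xy in dict(red=(.5703,.0845),yellow=(.541,-.0525),blue=(.5107,.0255)).items():
    r=capfit(F,cmask(F['image'],c),np.array(xy),.1)
    print(c,r[0].round(4),round(r[1],4),'dist mm',(np.linalg.norm(r[0]-xy)*1e3).round(1))
E
```

```text
t 41.05 tcp [0.4849 0.3074 0.2429] yaw 21.24 zax [-2.e-04 -7.e-04 -1.e+00] grip 5.97 ft [-0.6 -0.3  0.5] j6 1.59 nose 0.017
red [0.5695 0.083 ] 0.0496 dist mm 1.7
yellow [ 0.5412 -0.0532] 0.0131 dist mm 0.7
blue [0.5074 0.0222] 0.029 dist mm 4.7
red [0.5691 0.0808] 0.0162 dist mm 3.9
yellow [ 0.5402 -0.0581] 0.0172 dist mm 5.7
blue [0.5075 0.0218] 0.02 dist mm 4.9
```

View pics/s23z.png

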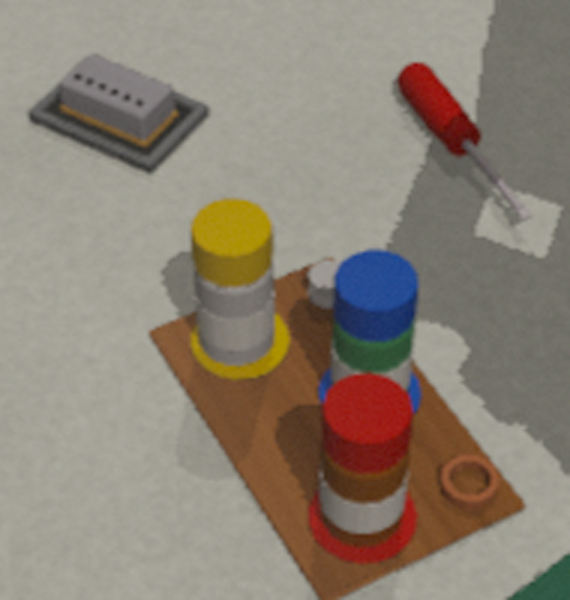

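View pics/t23.png

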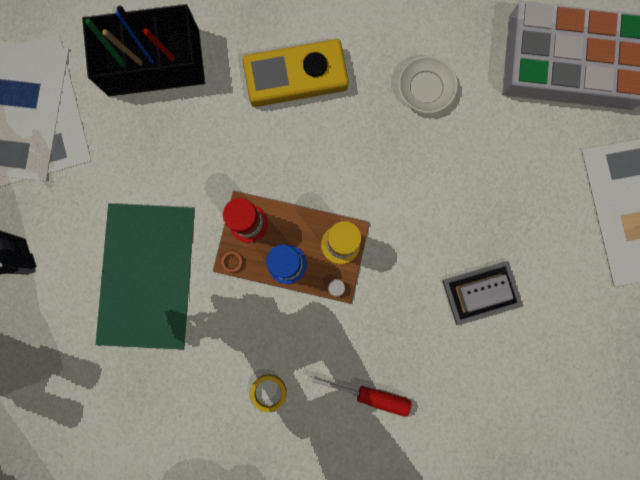

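```bash
python3 -c "
from plant import ctrl
print(ctrl.close_job())"
```

```text
the job is handed in; nothing more can be done
None
```

The job is done and handed in at about t = 41 s of the 125 s allowed. I moved red, blue and yellow onto the green mat and checked that all three stood there. I then laid the pickup in the nest, and returned each jar to its own pad in the order yellow, blue, red.

- **Jars:** the last pictures show all three upright on the pads of their cap colours. Cap-fit estimates put them 1–5 mm from the pad centres in the top view and 4–6 mm in the scene view. The two views differ by up to 5 mm, about the size of the fit's error at the start. All values are within the 14 mm limit.
- **Pickup:** it lies flat and lengthwise inside the nest rim, with a gap all round. I judged that from the pictures and the tool pose at release (about 2 mm from the measured nest centre), and did not measure it again afterwards.
- **Robot:** the gripper was open and clear of everything, and the wrist force readings at the checks I made stayed under about 6 N.

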